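# Pry up a stiff levelling plate and shim it

### The arm

A 6-joint arm with a two-finger parallel gripper is mounted at the origin on a cart in front of the work surface, level with it; the furniture and walls round the work are solid. World frame = base frame: x ahead of the robot, y to its left, z up, the work surface at z = 0. Lengths are in mm, angles in rad, forces in N, time in s.
With the tool pointing down it reaches from about 350 to 875 mm from the base axis. Payload 4.2 kg.
Tool frame: the origin (TCP) lies where the fingers leave the gripper's body, on its centre line; the fingertips stand 73 mm ahead of it and the grasp point (between the pads) lies 54 mm ahead of it; x points along the fingers, z is the direction in which the jaws open and shut, and the axes are right-handed (so a half turn about x gives the same grasp; the last joint's range is limited). The gripper opens to 85 mm and grips with 20 to 120 N. Pads are 22 mm wide; open, the fingers measure 114 mm over their backs; the gripper's body (76 mm by 85 mm) begins 54 mm behind the grasp point. The pads swing forward as they close: fully open they stand 13 mm farther back than shut.
Start: joints at [1.459, 0.385, 0.008, 0, -1.194, -0.259], TCP at [226.443, 582.515, 303.912] pointing down, gripper open.
Joint ranges: [-3.14, 3.14], [-1.21, 2.06], [-1.07, 1.41], [-3.16, 2.05], [-2.99, -0.16], [-3.1, 3.1]. Speed limits (rad/s): [2.79, 2.79, 3.14, 3.14, 3.14, 3.14].

### API

Orientations are given as a 3x3 rotation matrix whose columns are the frame's x, y, z axes.
In Python, from bench import monitor, vision, ticket gives the robot as it stands.
- The arm moves only by the tool move_arm, never from a script. Its argument "series" is a list of rows, each a list of 7 numbers: the shift along the tool's x, y, z in cm, then the turn, a rotation vector about the tool's x, y, z in degrees, then the closure, from 0 (fully open) to 1 (shut). A call has 1 to 12 rows; each row shifts and turns the pose as measured when the row begins, along the tool's axes as they then stand; what a row does not reach is not made up. A row lasts 1/8 s, in which the tool goes at most 62.5 mm and 10.7 degrees, less where a joint would pass 70% of its speed; a pose out of reach is approached as far as the arm can. A call with a gripper value outside its range is refused whole. The fingers move at their own pace and stop on an object; "force" is the grip in N (left out, the last holds). Time passes only in rows, so rows that do not move let the fingers close. It gives the time, the measured TCP pose, the force and the opening at its end, in the units of the state.
- monitor.observe(): the state, without advancing time (a new reading comes with each control period).
- vision.snapshot(name): name is "side" or "top" or "wrist"; returns a dict with "pixels" (400x640x3 uint8, blue, green, red), "mtx" (3x3 intrinsics, pixels), "extrinsics" (4x4, takes a point from world to camera coordinates). Camera axes: x right, y down, z forward; pixel columns grow to the right and rows downward; lengths in mm; the calibration is good to about 2 mm. The wrist camera is an equidistant fisheye: a pixel r from the principal point sees the ray r / f radians off the axis. A picture is of the moment at which its call begins. There is no depth.
- ticket.hand_in(): hands the job in, once; it reports no verdict.
The state is a dict: "clock": time; "joints": joint angles; "joint_velocities": joint speeds; "joint_efforts": joint torques, N m; "position": TCP position; "tcp_rot": TCP orientation; "contact_force": force on the tool from outside, world axes, zero at the start; "moment": the same for the moment, N m; "width": finger opening in mm.
Only numpy, scipy, OpenCV 4.12 (cv2) and the standard library are available. Lean on these libraries where they do the work, as an engineer would, in place of code of your own. Each camera call takes 0.05 s, during which the arm holds its last target. There are 200 camera calls.

### The job

The dark iron levelling plate on the grey stand must sit one shim higher at its front edge. Pick up the pry bar, put its toe under the plate's front edge across the red fulcrum block and lever the edge up just enough for the shim, never more than 14 mm; the stiff pivot keeps it up. Lay the bar back on the bench clear of the stand, slide the brass shim along its guides under the edge until it is pressed firmly but gently against the stop for a moment, then press the plate down gently until it rests on the shim, and leave the tape roll and the tin alone.

Things in the scene. Friction and masses are not known exactly. Their poses are not given: they have to be found in the camera images.
- stand: Grey base fixed to the bench, 285x210x24 (sizes in mm). Origin on the bench below the middle of the resting plate's front edge; +x level, in under the plate (base from x -55 to 230), +y to the shim seat's side, z up. Fulcrum at y -45, seat at y +45. By the fulcrum the room under the lip is open from z 24 (base top) to 42. Pivot cheeks at x 210, 69 high.
- plate: Dark iron plate, 3 kg, 210 long, 170 wide (sizes in mm). Origin on its rear pivot axis, stand (210,0,54). Level at rest: top z 66, front lip (26 deep) underside z 42, behind it 50. Lifting takes 30 to 40 N at the edge; pivot friction keeps it where left; a push of 2 to 8 N down on the edge lowers it. Over 45 N from the robot, or 90 N from the bar, harms it.
- lip (a point): Middle of the plate's lower front edge: stand (0,0,42) at rest. Height above 42 is the lift. Lever to a lift of 8 to 14 (aim at 10 to 11; never over 14); the shim needs about 8. With the plate resting on the shim it is 48.3 above the bench. (mm)
- fulcrum: Red block with a round steel ridge (radius 6, 50 long, along stand y). Body origin = stand origin; the ridge is at fulcrum_top. (mm)
- fulcrum_top (a point): Middle of the ridge's top line, stand (-28,-45,44); ridge axis at z 38. The bar's underside rests here. The toe goes in freely with the bar tilted 0.42 rad toe-down, tip 46 past the ridge; the lift is reached with the bar about level or slightly toe-up (0 to 0.15 rad). (mm)
- seat_stop: Small dark steel stop at the inner end of the shim seat, under the plate, 36 wide, 6.5 high. Body origin = stand origin; its front face is at stand x +30. Push the shim on it with 3 to 12 N; over 30 N damages it. (mm)
- seat_mouth (a point): Middle of the outer end of the shim seat's flat top, stand (-45,45,41.5). The seat runs from here along stand +x, level. Rails 40 apart and 4 high guide the shim from stand x -36 to -6, with a flared mouth out to x -51. Shim home: nose 75 past this point, on the stop. (mm)
- pry_bar: Flat steel pry bar, 280 long, about 0.3 kg (sizes in mm). Origin mid-length on its underside; +x to the toe (x 140), z up as it lies. Black grip x -140 to -20, 22 wide, 14 thick (z 0 to 14); steel blade x -20 to 130, 18 wide, 6 thick (z 4 to 10), last 10 of the toe 4 thick. Centre of mass x -36. It lies on its grip, toe end about 4 clear of the bench.
- bar_toe (a point): Tip of the bar's toe, on its centre line (7 above its underside). (mm)
- bar_end (a point): Other end of the bar, end of the black grip, on its centre line.
- shim: Brass shim, 0.2 kg: blade 76x36x6 with an upright fin as handle (sizes in mm). Origin at the middle of the blade's underside; +x to the nose (x 38), z up. Fin along x from -38 to -10, 12 thick in y, z 6 to 40. Home: origin at stand (-8,45,41.5), x along stand x.
- tape_roll: Roll of beige tape lying flat, 96 across, 25 high; bystander. Origin under its middle. (mm)
- tin_1: Food tin, 76 across, 110 high; bystander. Origin under its middle. (mm)
Mind the look-alikes: they are no part of the job. Of the things that look like the shim, the smaller one is meant.

How it is judged (in metres and radians):
On the way, in this order (a step that is already met when the one before it is completed fails the run):
1. the plate's front edge is levered up by at least 7.7 mm with the bar, which bears on the fulcrum and on the plate (z of lip in the frame of stand above 0.0497 m and contact force between pry_bar and plate above 3 N and contact force between pry_bar and fulcrum above 3 N), for 0.2 s.
2. the shim is in its seat under the raised edge and pushed against the stop with at least 1.5 N (x of shim in the frame of stand between -0.0115 and -0.003 m and y of shim in the frame of stand between 0.04 and 0.05 m and z of shim in the frame of stand between 0.0395 and 0.0455 m and contact force between shim and seat_stop above 1.5 N and z of lip in the frame of stand above 0.0493 m), for 0.05 s.
3. the plate is pressed down onto the shim (x of shim in the frame of stand between -0.0115 and -0.003 m and y of shim in the frame of stand between 0.04 and 0.05 m and z of shim in the frame of stand between 0.0395 and 0.0435 m and z of lip in the frame of stand below 0.049 m and contact force between shim and plate above 1 N), for 0.1 s.
At the end, for the whole second after the job is handed in: Shim home: flat in the seat, origin 3 to 11.5 mm in front of the plate's edge and within 5 mm of the seat's middle line. Plate resting on it: lower front edge 46.5 to 49.5 mm high. Bar flat on the bench (ends' centre line under 10 mm high), not touching the stand. All at rest (x of shim in the frame of stand between -0.0115 and -0.003 m and y of shim in the frame of stand between 0.04 and 0.05 m and z of shim in the frame of stand between 0.0395 and 0.0435 m and z of lip in the frame of stand between 0.0465 and 0.0495 m and height (world z) of each of bar_toe, bar_end below 0.01 m and contact force between pry_bar and stand below 0.05 N and linear speed of each of shim, pry_bar below 0.01 m/s).
It fails at once if the plate's front edge is raised more than 14 mm (z of lip in the frame of stand above 0.056 m).
It fails at once if the shim is pushed against the stop with more than 30 N (contact force between shim and seat_stop above 30 N).
It fails at once if the robot itself presses on the plate with more than 45 N (contact force between any of the fingers, the arm and plate above 45 N).
It fails at once if the bar bears on the plate with more than 90 N (contact force between pry_bar and plate above 90 N).
It fails at once if the tape roll or the tin is moved more than 15 mm (distance of any of tape_roll, tin_1 from where it was at the start of the episode above 0.015 m).
It also fails if it takes over 72 s, if anything falls off the work surface, if the arm or the gripper's body presses on something with over 40 N, if the wrist force passes 120 N, or if a joint passes its speed limit or range.

## Working session

There is one attempt and no reset: what is moved stays moved. The work goes in short steps, Python scripts to look and compute and a tool call to move; the robot and the scene stay as the last step left them, time stands still between calls to the robot, and variables do not carry over. Pictures are saved under pics/ and viewed, about 8 in all and at most 12, crops included, and the job is handed in when it is done.

Besides the shell and the picture viewer there is one more tool, called after ">>>" in YAML: its name, and indented under it one key for each argument. move_arm: Moves the arm, as the interface text tells. Its arguments: {"type":"object","properties":{"series":{"type":"array"},"force":{"type":"number"}},"required":["series"]}

```bash
mkdir -p pics; ls
python3 - <<'E'
from bench import monitor, vision
import cv2,numpy as np,pickle
print(monitor.observe())
d={}
for n in("side","top","wrist"):
    s=vision.snapshot(n); d[n]=s; print(n,s["mtx"],s["extrinsics"]); cv2.imwrite(f"pics/{n}0.png",s["pixels"])
pickle.dump(d,open("s0.pkl","wb"))
E
```

```text
pics
{'clock': 0.0, 'joints': array([ 1.45861872e+00,  3.85563880e-01,  6.60522499e-03, -5.02038120e-04,
       -1.19399332e+00, -2.58621844e-01]), 'joint_velocities': array([-0.00025319, -0.00031204, -0.00021205, -0.00053041, -0.00115233,
       -0.00069371]), 'joint_efforts': array([-7.44118897e-04, -3.92289019e+01,  1.88392299e+01,  4.18601274e+00,
       -4.79446258e-03, -5.16103981e-06]), 'position': array([226.28283202, 582.13532822, 302.80847317]), 'tcp_rot': array([[-7.05187739e-04,  9.31970854e-01, -3.62532522e-01],
       [-2.08980030e-03, -3.62533194e-01, -9.31968516e-01],
       [-9.99997568e-01,  1.00407803e-04,  2.20328693e-03]]), 'contact_force': array([ 0.62710077,  0.39862227, -0.42437505]), 'moment': array([ 0.02551472, -0.03697723, -0.03929707]), 'width': 85.63211227836324}
side [[423.08307533   0.         322.15766555]
 [  0.         423.08307533 191.98216438]
 [  0.           0.           1.        ]] [[ 7.48697392e-01 -6.62657867e-01 -1.83512065e-02 -4.93281119e+02]
 [-4.87580616e-01 -5.31710615e-01 -6.92494740e-01  2.46782591e+02]
 [ 4.49129556e-01  5.27416698e
[... 206 characters left out ...]
    0.           1.        ]] [[ 2.15501556e-03 -9.99990521e-01  3.78341140e-03 -1.42267952e+02]
 [-9.91169990e-01 -2.63758274e-03 -1.32571093e-01  5.77504748e+02]
 [ 1.32579815e-01 -3.46431107e-03 -9.91166278e-01  1.54262621e+03]
 [ 0.00000000e+00  0.00000000e+00  0.00000000e+00  1.00000000e+00]]
wrist [[309.70691629   0.         321.28747901]
 [  0.         309.70691629 198.44731126]
 [  0.           0.           1.        ]] [[-3.61306646e-01 -9.32441354e-01  3.26015048e-03  6.23386653e+02]
 [-8.91392177e-01  3.46422542e-01  2.92252303e-01 -3.88217665e+01]
 [-2.73637522e-01  1.02686627e-01 -9.56335696e-01  3.81130825e+02]
 [ 0.00000000e+00  0.00000000e+00  0.00000000e+00  1.00000000e+00]]
```

View pics/top0.png

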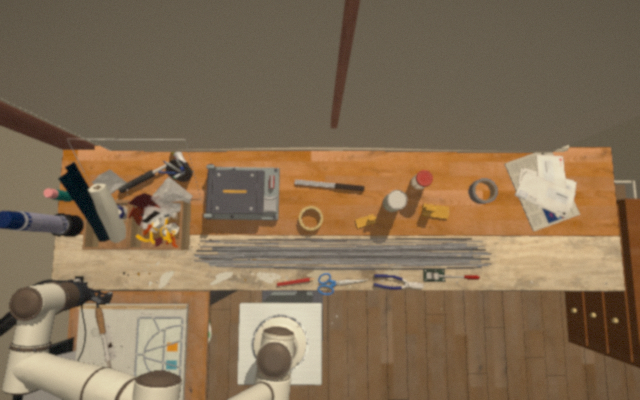

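View pics/side0.png

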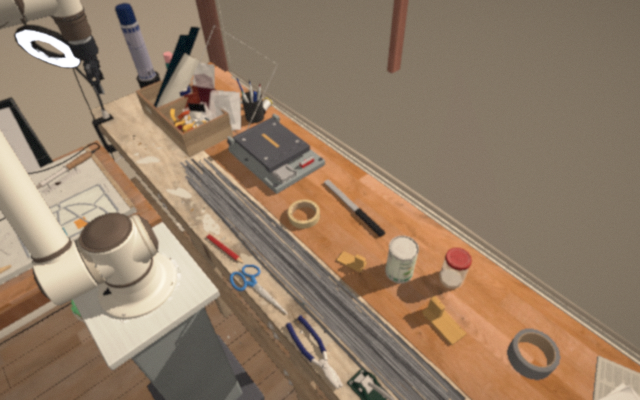

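Top view: the stand is at (240,193), with the red fulcrum at (271,183) on its right side, so stand +x is about world +y. The bar is at (330,186), its black grip to the right at (350,188). Shim candidates are brass at (366,222), smaller, and (434,212), larger, so I choose the smaller. Tape: beige (311,218), with a grey look-alike at (483,190). Tin: white (396,202), with a red-lidded jar at (420,180). Next a close crop to check, plus rough positions.

```bash
cat > h.py <<'E'
import numpy as np,cv2
from bench import monitor,vision
def cam(s): 
    E=s["extrinsics"];return E[:3,:3],E[:3,3],s["mtx"]
def ray(s,u,v,fish=False):
    R,t,K=cam(s); a=(u-K[0,2])/K[0,0]; b=(v-K[1,2])/K[1,1]
    if fish:
        r=np.hypot(a,b); k=np.sin(r)/r if r>1e-9 else 1; d=np.array([a*k,b*k,np.cos(r)])
    else: d=np.array([a,b,1.])
    return -R.T@t, R.T@d
def plane(s,u,v,z,fish=False):
    c,d=ray(s,u,v,fish); return c+d*(z-c[2])/d[2]
def proj(s,p,fish=False):
    R,t,K=cam(s); q=R@np.asarray(p,float)+t
    if fish:
        th=np.arctan2(np.hypot(q[0],q[1]),q[2]); k=th/np.hypot(q[0],q[1]); a,b=q[0]*k,q[1]*k
    else: a,b=q[0]/q[2],q[1]/q[2]
    return np.array([a*K[0,0]+K[0,2],b*K[1,1]+K[1,2]])
def tri(s1,p1,s2,p2,f1=False,f2=False):
    c1,d1=ray(s1,*p1,f1);c2,d2=ray(s2,*p2,f2)
    k=np.linalg.lstsq(np.c_[d1,-d2],c2-c1,rcond=None)[0]
    a,b=c1+k[0]*d1,c2+k[1]*d2; return (a+b)/2,np.linalg.norm(a-b)
def blobs(img,lo,hi,amin=10):
    m=cv2.inRange(cv2.cvtColor(img,cv2.COLOR_BGR2HSV),lo,hi)
    n,l,st,c=cv2.connectedComponentsWithStats(m)
    return [(c[i].round(1),st[i]) for i in range(1,n) if st[i][4]>=amin],l
E
python3 - <<'E'
from h import *
import pickle
d=pickle.load(open("s0.pkl","rb")); s=d["top"]
for n,u,v,z in [("stand ctr",240,193,66),("red",271,183,40),("bar L",295,183,7),("bar R",364,189,7),("shim",366,222,6),("big",434,212,6),("tape",311,218,25),("tin",396,200,110),("jar",420,180,110)]:
    print(n,plane(s,u,v,z).round(0))
a=cv2.resize(s["pixels"][150:250,190:450],None,fx=3,fy=3,interpolation=cv2.INTER_CUBIC)
b=cv2.resize(d["side"]["pixels"][100:300,220:480],None,fx=3,fy=3,interpolation=cv2.INTER_CUBIC)[:,:780]
b=cv2.resize(b,(390,300)); w=cv2.resize(d["wrist"]["pixels"],(390,244))
c=np.zeros((600,780,3),np.uint8); c[:300]=a; c[300:,:390]=b; c[300:544,390:]=w
cv2.imwrite("pics/crop1.png",c)
E
```

```text
stand ctr [576. 154.  66.]
red [619.  38.  40.]
bar L [625. -55.   7.]
bar R [ 601. -332.    7.]
shim [ 469. -338.    6.]
big [ 509. -611.    6.]
tape [ 483. -120.   25.]
tin [ 545. -439.  110.]
jar [ 621. -531.  110.]
```

View pics/crop1.png

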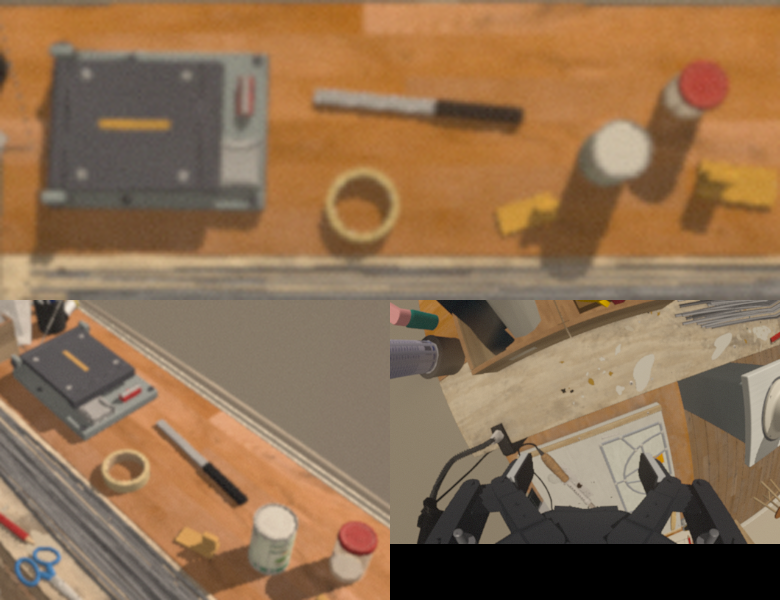

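The crop confirms the smaller brass shim at full-image (366,222), fin end to the right and nose toward the stand. The big look-alike is at (434,212). Now a planner helper, and a move above the bar.

```bash
cat >> h.py <<'E'
from scipy.spatial.transform import Rotation as Ro
def down(ang,tilt=0):
    """tool down, its y axis along world direction -(cos ang, sin ang); tilt: bar-x toe-down"""
    bx=np.array([np.cos(ang)*np.cos(tilt),np.sin(ang)*np.cos(tilt),-np.sin(tilt)])
    y=-bx; z=np.array([-np.sin(ang),np.cos(ang),0]); return np.c_[np.cross(y,z),y,z]
def plan(p1,R1,n,g,p0=None,R0=None):
    o=monitor.observe()
    p=np.array(o["position"] if p0 is None else p0,float); R=o["tcp_rot"] if R0 is None else R0
    p1=np.asarray(p1,float)
    for i in range(n):
        k=1/(n-i); dp=R.T@(p1-p)*k/10; rv=Ro.from_matrix(R.T@R1).as_rotvec(degrees=True)*k
        dp=dp.round(2); rv=rv.round(1); print([*(dp+0.).tolist(),*(rv+0.).tolist(),g],end=",\n")
        p=p+R@dp*10; R=R@Ro.from_rotvec(rv,degrees=True).as_matrix()
def st():
    o=monitor.observe(); print("t",round(o["clock"],2),"p",o["position"].round(1),"F",o["contact_force"].round(1),"w",round(o["width"],1),"j",o["joints"].round(2)); return o
E
python3 - <<'E'
from h import *
a=np.arctan2(.996,.09)
print(down(a).round(2))
plan([590,-205,330],down(a),18,0)
E
```

```text
[[-0.   -0.09 -1.  ]
 [ 0.   -1.    0.09]
 [-1.    0.    0.  ]]
[-0.14, 3.47, 3.34, 4.1, 0.0, 0.0, 0],
[-0.14, 3.7, 3.09, 4.1, 0.0, 0.0, 0],
[-0.14, 3.91, 2.82, 4.1, 0.0, 0.0, 0],
[-0.14, 4.1, 2.53, 4.1, 0.0, 0.0, 0],
[-0.14, 4.27, 2.23, 4.1, 0.0, 0.0, 0],
[-0.15, 4.42, 1.92, 4.1, 0.0, 0.0, 0],
[-0.14, 4.55, 1.6, 4.1, 0.0, 0.0, 0],
[-0.15, 4.65, 1.27, 4.1, 0.0, 0.0, 0],
[-0.14, 4.73, 0.93, 4.1, 0.0, 0.0, 0],
[-0.15, 4.78, 0.59, 4.1, 0.0, 0.0, 0],
[-0.14, 4.81, 0.25, 4.1, 0.0, 0.0, 0],
[-0.15, 4.82, -0.1, 4.1, 0.0, 0.0, 0],
[-0.14, 4.8, -0.44, 4.1, 0.0, 0.0, 0],
[-0.15, 4.75, -0.78, 4.1, 0.0, 0.0, 0],
[-0.14, 4.68, -1.12, 4.1, 0.0, 0.0, 0],
[-0.15, 4.59, -1.45, 4.1, 0.0, 0.0, 0],
[-0.14, 4.48, -1.78, 4.2, 0.0, 0.0, 0],
[-0.15, 4.33, -2.1, 4.1, 0.0, -0.1, 0],
```

>>> move_arm:
  series:
    - [-0.15,3.5,3.3,4.1,0,0,0]
    - [-0.15,3.7,3.1,4.1,0,0,0]
    - [-0.15,3.9,2.8,4.1,0,0,0]
    - [-0.15,4.1,2.5,4.1,0,0,0]
    - [-0.15,4.3,2.2,4.1,0,0,0]
    - [-0.15,4.4,1.9,4.1,0,0,0]
    - [-0.15,4.5,1.6,4.1,0,0,0]
    - [-0.15,4.6,1.3,4.1,0,0,0]
    - [-0.15,4.7,0.9,4.1,0,0,0]
    - [-0.15,4.8,0.6,4.1,0,0,0]
    - [-0.15,4.8,0.2,4.1,0,0,0]
    - [-0.15,4.8,-0.1,4.1,0,0,0]

```text
clock: 1.65
position: [467.1, 41.8, 320.5]
tcp_rot: [[-0.002, 0.314, -0.949], [-0.005, -0.949, -0.314], [-1.0, 0.005, 0.003]]
contact_force: [0.5, 0.2, -0.3]
width: 85.5
```

>>> move_arm:
  series:
    - [-0.15,4.8,-0.4,4.1,0,0,0]
    - [-0.15,4.7,-0.8,4.1,0,0,0]
    - [-0.15,4.7,-1.1,4.1,0,0,0]
    - [-0.15,4.6,-1.5,4.1,0,0,0]
    - [-0.15,4.5,-1.8,4.1,0,0,0]
    - [-0.15,4.3,-2.1,4.1,0,0,0]

```text
clock: 2.4
position: [583.2, -233.0, 329.5]
tcp_rot: [[-0.003, -0.125, -0.992], [-0.004, -0.992, 0.125], [-1.0, 0.005, 0.003]]
contact_force: [0.9, 0.0, 1.2]
width: 85.3
```

Run:
```python
from h import *
import pickle
o=st(); print(o["tcp_rot"].round(3))
s=vision.snapshot("wrist"); pickle.dump(s,open("w1.pkl","wb")); cv2.imwrite("pics/w1.png",s["pixels"]); print(s["extrinsics"])
```

```text
t 2.4 p [ 583.2 -233.   329.5] F [0.9 0.  1.2] w 85.3 j [-0.12  0.38  0.06  0.   -1.25 -0.01]
[[-0.003 -0.125 -0.992]
 [-0.004 -0.992  0.125]
 [-1.     0.005  0.003]]
[[-9.92340747e-01  1.23488363e-01  3.23524655e-03  6.05358118e+02]
 [ 1.19227243e-01  9.50589037e-01  2.86644986e-01  1.08064918e+02]
 [ 3.23219303e-02  2.84835229e-01 -9.58031411e-01  4.52669642e+02]
 [ 0.00000000e+00  0.00000000e+00  0.00000000e+00  1.00000000e+00]]
```

View pics/w1.png

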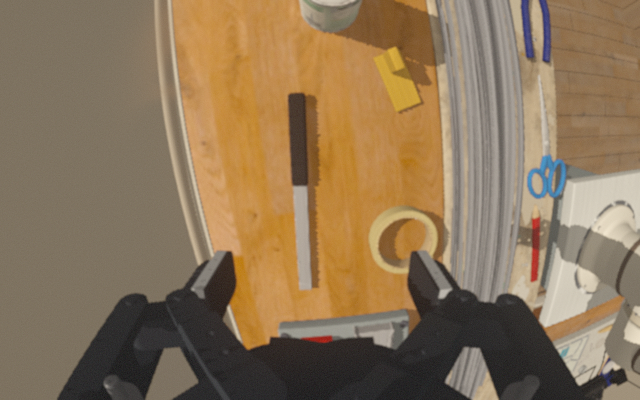

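Wrist view: bar grip end at (297,94), grip/blade junction at (301,185), toe end at (306,289). Small shim blade centre is about (403,92), its fin at about (396,60). Stand front is along the bottom (280–410, 325).

Run:
```python
from h import *
import pickle
s=pickle.load(open("w1.pkl","rb"));im=s["pixels"]
e,t=plane(s,297,94,7,1),plane(s,306,289,7,1); print("end",e.round(1),"toe",t.round(1),"len",np.linalg.norm(e-t),"mid",((e+t)/2).round(1),"dir",((t-e)/np.linalg.norm(t-e)).round(3))
print("junction",plane(s,301,185,10,1).round(1))
b,l=blobs(im,(18,120,100),(32,255,255),60)
for c,q in b:
    if q[1]>120: continue
    m=(l==l[int(c[1]),int(c[0])]).astype(np.uint8) if l[int(c[1]),int(c[0])] else None
    print(c,q)
    if m is not None:
        r=cv2.minAreaRect(cv2.findNonZero(m)); bx=cv2.boxPoints(r); print(bx.round(0).tolist()); print([plane(s,*p,6,1).round(0)[:2].tolist() for p in bx])
```

```text
end [ 599.8 -328.5    7. ] toe [626.8 -51.3   7. ] len 278.49179334403965 mid [ 613.3 -189.9    7. ] dir [0.097 0.995 0.   ]
junction [ 610.3 -211.7   10. ]
[396.6  79.2] [ 373   46   48   66 1714]
[[371.0, 56.0], [398.0, 44.0], [422.0, 102.0], [395.0, 113.0]]
[[501.0, -368.0], [464.0, -381.0], [441.0, -303.0], [478.0, -291.0]]
[217.5  83.4] [210  72  19  22  87]
[[206.0, 80.0], [216.0, 70.0], [229.0, 84.0], [219.0, 94.0]]
[[716.0, -368.0], [700.0, -378.0], [685.0, -355.0], [701.0, -346.0]]
[251.7 133.4] [236  95  29  76 687]
[344.4 153.2] [320 111  40  91 836]
```

Run:
```python
from h import *
a=np.arctan2(.995,.097)
plan([608.5,-239.6,110],down(a),7,0.5)
```

```text
[3.12, -0.04, -0.35, -0.3, 0.0, -0.1, 0.5],
[3.12, -0.03, -0.35, -0.3, 0.0, -0.1, 0.5],
[3.12, -0.02, -0.34, -0.3, 0.0, 0.0, 0.5],
[3.13, -0.02, -0.35, -0.3, 0.0, -0.1, 0.5],
[3.12, -0.01, -0.34, -0.2, 0.0, 0.0, 0.5],
[3.13, -0.01, -0.35, -0.3, 0.1, -0.1, 0.5],
[3.12, -0.01, -0.34, -0.2, 0.0, 0.0, 0.5],
```

>>> move_arm:
  series:
    - [3.1,0,-0.35,-0.3,0,-0.1,0.5]
    - [3.1,0,-0.35,-0.3,0,-0.1,0.5]
    - [3.1,0,-0.35,-0.3,0,0,0.5]
    - [3.1,0,-0.35,-0.3,0,0,0.5]
    - [3.1,0,-0.35,-0.3,0,0,0.5]
    - [3.1,0,-0.35,-0.3,0,0,0.5]
    - [2.0,0,-0.35,-0.2,0,0,0.5]
    - [0,0,0,0,0,0,0.5]
  force: 100

```text
clock: 3.45
position: [608.5, -242.9, 113.7]
tcp_rot: [[-0.006, -0.097, -0.995], [-0.002, -0.995, 0.097], [-1.0, 0.003, 0.006]]
contact_force: [-1.0, -0.4, 0.1]
width: 42.9
```

Run:
```python
from h import *
import pickle
o=st(); a=np.arctan2(.995,.097)
s=vision.snapshot("wrist"); pickle.dump(s,open("w2.pkl","wb")); cv2.imwrite("pics/w2.png",s["pixels"])
plan([608.5,-239.6,76],down(a),3,0.5)
```

```text
t 3.45 p [ 608.5 -242.9  113.7] F [-1.  -0.4  0.1] w 42.9 j [-0.13  0.61 -0.13  0.   -0.84  0.03]
[1.3, -0.12, 0.02, 0.0, 0.1, -0.1, 0.5],
[1.29, -0.11, 0.03, 0.0, 0.1, 0.0, 0.5],
[1.3, -0.11, 0.02, 0.0, 0.0, -0.1, 0.5],
```

View pics/w2.png

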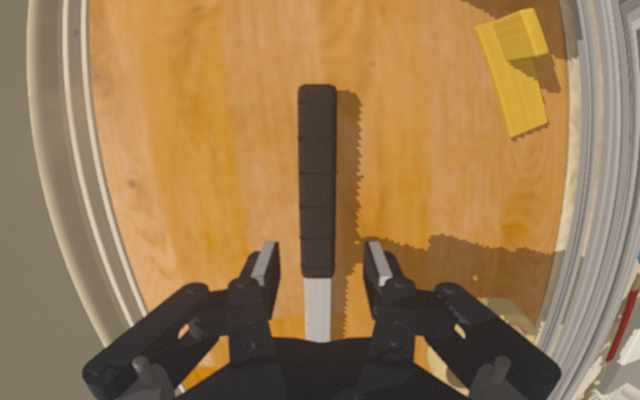

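Wrist view: the bar (centre column 319) is centred between the fingers (265 and 378), and both pads are over the grip near the junction (row 277). Descending to close.

>>> move_arm:
  series:
    - [1.3,-0.1,0,0,0,0,0.5]
    - [1.3,-0.1,0,0,0,0,0.5]
    - [1.3,-0.1,0,0,0,0,0.5]
    - [0.1,0,0,0,0,0,0.6]
    - [0,0,0,0,0,0,0.8]
    - [0,0,0,0,0,0,1]
    - [0,0,0,0,0,0,1]
    - [0,0,0,0,0,0,1]
  force: 110

```text
clock: 4.5
position: [610.8, -240.2, 76.1]
tcp_rot: [[0.002, -0.097, -0.995], [-0.004, -0.995, 0.097], [-1.0, 0.004, -0.002]]
contact_force: [-0.6, -0.5, -0.7]
width: 18.5
```

Run:
```python
from h import *
import pickle
o=st(); s=pickle.load(open("w2.pkl","rb"))
print("grip pt",proj(s,[608.5,-242.9,10],1),"junction row 277 ->",plane(s,319,277,12,1).round(1),"end",plane(s,317,86,12,1).round(1))
s=vision.snapshot("wrist"); pickle.dump(s,open("w3.pkl","wb"))
cv2.imwrite("pics/w3.png",s["pixels"])
g=cv2.cvtColor(s["pixels"],cv2.COLOR_BGR2GRAY); print(g[200:345:6,318].tolist())
```

```text
t 4.5 p [ 610.8 -240.2   76.1] F [-0.6 -0.5 -0.7] w 18.5 j [-0.13  0.66 -0.16  0.01 -0.75  0.03]
grip pt [318.42394649 232.11156269] junction row 277 -> [ 611.2 -212.1   12. ] end [ 600.8 -328.9   12. ]
[63, 61, 64, 60, 62, 66, 60, 62, 63, 47, 42, 41, 41, 40, 45, 45, 58, 57, 52, 181, 182, 181, 180, 180, 40]
```

>>> move_arm:
  series:
    - [-1,0,0,0,0,0,1]
    - [-2,0,0,0,0,0,1]
    - [-2,0,0,0,0,0,1]
    - [-2,0,0,0,0,0,1]
    - [0,0,0,0,0,0,1]

```text
clock: 5.18
position: [609.5, -239.8, 148.6]
tcp_rot: [[-0.001, -0.098, -0.995], [-0.003, -0.995, 0.098], [-1.0, 0.003, 0.0]]
contact_force: [0.5, -0.5, -2.8]
width: 18.9
```

Run:
```python
from h import *
import pickle
o=st(); print(o["moment"].round(2))
d={n:vision.snapshot(n) for n in("wrist","side","top")}; pickle.dump(d,open("s4.pkl","wb"))
c=np.zeros((600,800,3),np.uint8); c[:320,:512]=cv2.resize(d["wrist"]["pixels"],(512,320))
c[320:600,:400]=cv2.resize(d["side"]["pixels"][100:240,220:420],(400,280),interpolation=cv2.INTER_CUBIC)
c[320:600,400:]=cv2.resize(d["top"]["pixels"][140:240,200:343],(400,280),interpolation=cv2.INTER_CUBIC)
cv2.imwrite("pics/c4.png",c)
```

```text
t 5.17 p [ 609.5 -239.8  148.6] F [ 0.5 -0.5 -2.8] w 18.9 j [-0.13  0.57 -0.1   0.   -0.9   0.03]
[-0.03 -0.01 -0.04]
```

View pics/c4.png

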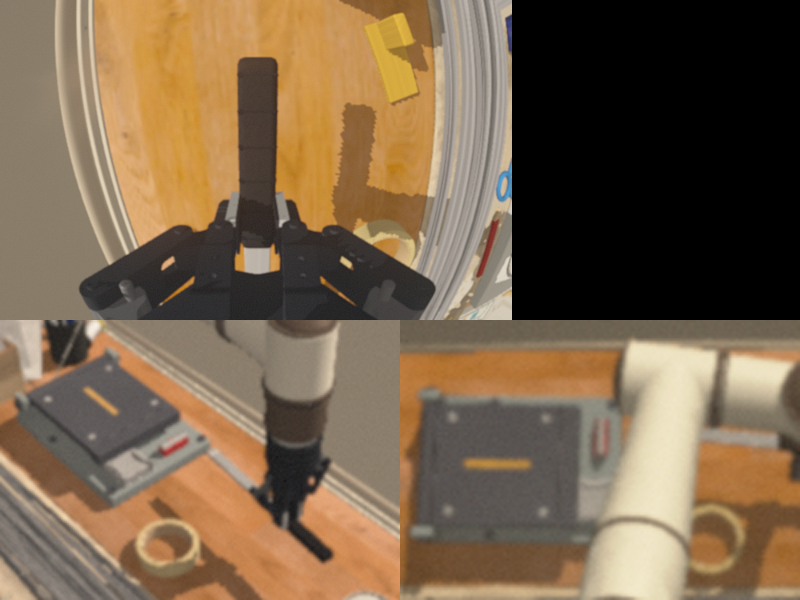

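The bar is held level at about bar x -50, weight 2.8 N. The plate and stand are unobstructed in the side view. Next: raise and look at the stand from close by with the wrist camera.

>>> move_arm:
  series:
    - [-3,-2,1.5,0,0,0,1]
    - [-3,-4,1.5,0,0,0,1]
    - [-3,-4.5,1.5,0,0,0,1]
    - [-3,-4.5,1.5,0,0,0,1]
    - [-3,-4.5,1.5,0,0,0,1]
    - [-3,-4.5,1.5,0,0,0,1]
    - [0,-4,1.5,0,0,0,1]
    - [0,-2,1,0,0,0,1]
    - [0,0,0,0,0,0,1]
    - [0,0,0,0,0,0,1]

```text
clock: 6.58
position: [519.7, 79.7, 319.0]
tcp_rot: [[-0.03, -0.101, -0.994], [-0.0, -0.995, 0.101], [-1.0, 0.004, 0.03]]
contact_force: [-0.0, 0.0, -2.6]
width: 18.6
```

Run:
```python
from h import *
import pickle
o=st()
s=vision.snapshot("wrist"); pickle.dump(s,open("w5.pkl","wb"));print(s["extrinsics"].round(3).tolist())
cv2.imwrite("pics/w5.png",cv2.resize(s["pixels"],(800,500),interpolation=cv2.INTER_CUBIC))
```

```text
t 6.58 p [519.7  79.7 319. ] F [-0.   0.  -2.6] w 18.6 j [ 0.46  0.22 -0.19 -0.01 -1.19 -0.55]
[[-0.995, 0.1, 0.03, 498.148], [0.104, 0.952, 0.288, -171.34], [-0.0, 0.289, -0.957, 371.823], [0.0, 0.0, 0.0, 1.0]]
```

View pics/w5.png

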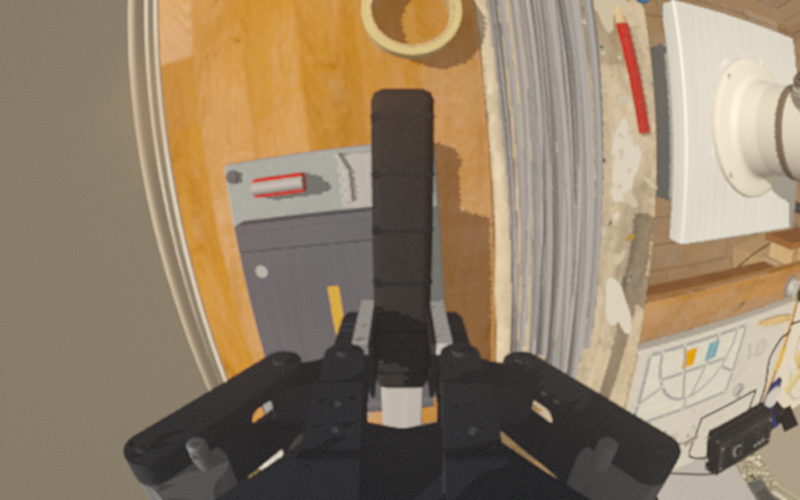

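View (800-wide): steel ridge from (253,188) to (304,183), base front-left corner (228,165), plate's top front-left corner (237,223), front edge running to (372,208), base front edge running to (368,148). The guides are partly visible at (348,178).

Run:
```python
from h import *
import pickle
s=pickle.load(open("w5.pkl","rb"));k=1.25
f=lambda u,v,z:plane(s,u/k,v/k,z,1)
P=dict(r1=f(253,188,40),r2=f(304,183,40),rm=f(278.5,184,44),bc=f(228,165,24),be=f(368,148,24),pc=f(237,223,66),pe=f(372,208,66))
for n,p in P.items(): print(n,p.round(1))
for a,b in(("r1","r2"),("bc","be"),("pc","pe")):
    v=P[b]-P[a]; print(a,b,np.degrees(np.arctan2(v[1],v[0])).round(2),np.linalg.norm(v).round(1))
# top image: mask of stand+plate corners
t=pickle.load(open("s0.pkl","rb"))["top"]; im=t["pixels"][155:230,195:290]
g=cv2.cvtColor(im,cv2.COLOR_BGR2HSV); m=((g[...,1]<90)&(g[...,2]>70)|(g[...,1]<80)).astype(np.uint8)
m=cv2.morphologyEx(m,cv2.MORPH_OPEN,np.ones((3,3)))
c=max(cv2.findContours(m,0,2)[0],key=cv2.contourArea); r=cv2.minAreaRect(c); b=cv2.boxPoints(r)+[195,155]; print(b.round(1).tolist())
print([plane(t,*q,24)[:2].round(0).tolist() for q in b],np.linalg.norm(plane(t,*b[0],24)-plane(t,*b[1],24)),np.linalg.norm(plane(t,*b[2],24)-plane(t,*b[1],24)))
```

```text
r1 [646.9  37.5  40. ]
r2 [596.3  39.7  40. ]
rm [619.7  37.   44. ]
bc [676.2  12.   24. ]
be [534.8  15.7  24. ]
pc [658.5  64.2  66. ]
pe [534.8  65.6  66. ]
r1 r2 177.44 50.6
bc be 178.48 141.4
pc pe 179.32 123.7
[[203.8, 218.0], [206.3, 164.7], [279.7, 168.1], [277.2, 221.4]]
[[482.0, 302.0], [695.0, 300.0], [682.0, 6.0], [469.0, 13.0]] 213.41202854284438 294.03152977207907
```

```bash
cat >> h.py <<'E'
PSI=np.radians(88.4); XH=np.array([np.cos(PSI),np.sin(PSI),0]); YH=np.array([-np.sin(PSI),np.cos(PSI),0])
O=np.array([575.,67,0]); GB=-49.5; GZ=76.1
def barpose(th,s,gap=0,O=O):
    """TCP pose: bar tilted th toe-down, tip s past the tangent point on the ridge, gap above it"""
    C=O+XH*(-28+(6+gap)*np.sin(th))-45*YH+np.array([0,0,38+(6+gap)*np.cos(th)])
    R=down(PSI,th); v=np.array([GZ-4,-(140-s-GB),0]); return C-R@v,R
def barpt(bx,bz,o):
    return o["position"]+o["tcp_rot"]@np.array([GZ-bz,-(bx-GB),0])
E
python3 - <<'E'
from h import *
import pickle
o=st(); s=pickle.load(open("w5.pkl","rb"))
print("grip end/junction proj x1.25:",proj(s,barpt(-140,14,o),1)*1.25,proj(s,barpt(-20,14,o),1)*1.25)
p,R=barpose(.42,-40,8); print(p.round(1)); plan(p,R,12,1)
p,R=barpose(.42,42,1); print(p.round(1))
E
```

```text
t 6.62 p [519.7  79.5 319. ] F [ 0.6  0.5 -2.2] w 18.6 j [ 0.45  0.22 -0.19 -0.01 -1.19 -0.55]
grip end/junction proj x1.25: [398.57581673  86.4812484 ] [398.71628394 390.11580131]
[ 614.3 -136.6  210.2]
[0.88, 1.71, -0.99, -0.3, 0.2, 2.0, 1],
[0.95, 1.68, -0.98, -0.3, 0.2, 2.0, 1],
[1.01, 1.65, -0.97, -0.3, 0.2, 2.0, 1],
[1.07, 1.62, -0.96, -0.3, 0.2, 2.0, 1],
[1.13, 1.59, -0.95, -0.3, 0.2, 2.0, 1],
[1.18, 1.55, -0.93, -0.3, 0.2, 2.0, 1],
[1.24, 1.52, -0.92, -0.3, 0.2, 2.0, 1],
[1.3, 1.48, -0.91, -0.3, 0.2, 2.0, 1],
[1.35, 1.43, -0.9, -0.3, 0.3, 2.0, 1],
[1.41, 1.39, -0.88, -0.4, 0.2, 2.0, 1],
[1.45, 1.35, -0.87, -0.3, 0.3, 2.0, 1],
[1.51, 1.3, -0.85, -0.4, 0.2, 1.9, 1],
[616.3 -64.6 170.4]
```

>>> move_arm:
  series:
    - [0.9,1.7,-1.0,-0.3,0.2,2,1]
    - [0.95,1.7,-1.0,-0.3,0.2,2,1]
    - [1.0,1.65,-1.0,-0.3,0.2,2,1]
    - [1.1,1.6,-0.95,-0.3,0.2,2,1]
    - [1.1,1.6,-0.95,-0.3,0.2,2,1]
    - [1.2,1.55,-0.95,-0.3,0.2,2,1]
    - [1.25,1.5,-0.9,-0.3,0.2,2,1]
    - [1.3,1.5,-0.9,-0.3,0.2,2,1]
    - [1.35,1.4,-0.9,-0.3,0.2,2,1]
    - [1.4,1.4,-0.9,-0.3,0.2,2,1]
    - [1.45,1.35,-0.85,-0.3,0.2,2,1]
    - [1.5,1.3,-0.85,-0.3,0.2,2,1]

```text
clock: 8.12
position: [616.4, -163.9, 196.5]
tcp_rot: [[-0.036, -0.03, -0.999], [-0.431, -0.901, 0.043], [-0.902, 0.432, 0.019]]
contact_force: [0.2, 0.3, -3.0]
width: 18.5
```

Run:
```python
from h import *
import pickle
o=st(); print("toe",barpt(140,7,o).round(1),"tilt",np.arcsin(o["tcp_rot"][2,1]).round(3))
p,R=barpose(.42,-35,4); plan(p,R,3,1)
d={n:vision.snapshot(n) for n in("wrist","side")}; pickle.dump(d,open("s6.pkl","wb"))
print("toe proj side",proj(d["side"],barpt(140,7,o)),"rear",proj(d["side"],barpt(-140,7,o)))
c=np.zeros((600,800,3),np.uint8); c[:400,:640]=d["wrist"]["pixels"]
c[400:,:400]=cv2.resize(d["side"]["pixels"][110:210,240:440],(400,200),interpolation=cv2.INTER_CUBIC)
cv2.imwrite("pics/c6.png",c)
```

```text
t 8.12 p [ 616.4 -163.9  196.5] F [ 0.2  0.3 -3. ] w 18.5 j [ 0.11  0.5  -0.35  0.57 -0.9  -0.55]
toe [619.7 -22.9  52.3] tilt 0.447
[-0.67, -0.79, 0.11, -0.1, 0.5, -0.5, 1],
[-0.66, -0.8, 0.11, -0.1, 0.4, -0.5, 1],
[-0.66, -0.8, 0.1, -0.1, 0.5, -0.5, 1],
toe proj side [317.46554993 167.34629294] rear [375.42427938 182.72594296]
```

View pics/c6.png

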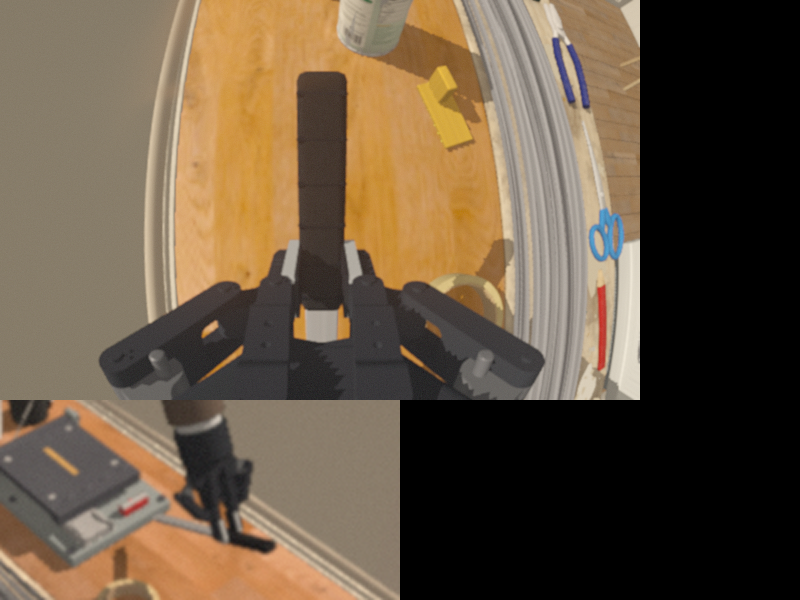

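The toe shows at side-image (318.5,168), predicted (317.5,167.3), so bar-in-hand is right. The red fulcrum shows at about (306.5,162.5). Correcting, then checking.

>>> move_arm:
  series:
    - [-0.65,-0.8,0.1,-0.1,0.45,-0.5,1]
    - [-0.65,-0.8,0.1,-0.1,0.45,-0.5,1]
    - [-0.65,-0.8,0.1,-0.1,0.45,-0.5,1]
    - [0,0,0,0,0,0,1]

```text
clock: 8.72
position: [613.8, -132.6, 203.5]
tcp_rot: [[-0.013, -0.026, -1.0], [-0.405, -0.914, 0.029], [-0.914, 0.406, 0.001]]
contact_force: [0.5, 0.4, -2.6]
width: 19.0
```

Run:
```python
from h import *
import pickle
o=st(); print("toe",barpt(140,7,o).round(1),"tilt",np.arcsin(o["tcp_rot"][2,1]).round(3))
s=pickle.load(open("s0.pkl","rb"))
for n in("side","top"):
  b,l=blobs(s[n]["pixels"],(0,120,90),(8,255,255),8); b2,_=blobs(s[n]["pixels"],(172,120,90),(180,255,255),8)
  print(n,[(c,q[4]) for c,q in b+b2],"ridge pred",proj(s[n],O-28*XH-45*YH+[0,0,40]).round(1), "plate corners", [proj(s[n],O+x*XH+y*YH+[0,0,66]).round(1).tolist() for x in(0,210) for y in(-85,85)])
for a in [(.42,-35,4),(.42,5,2.5),(.42,42,1.5)]:
  p,R=barpose(*a); print(p.round(1)); 
p,R=barpose(.42,42,1.5); plan(p,R,10,1)
```

```text
t 8.72 p [ 613.8 -132.6  203.5] F [ 0.5  0.4 -2.6] w 19.0 j [ 0.16  0.47 -0.35  0.53 -0.9  -0.55]
toe [617.9  12.5  63.5] tilt 0.418
side [(array([398.3,  32. ]), np.int32(450)), (array([192. ,  97.1]), np.int32(85)), (array([183.9, 113.6]), np.int32(39)), (array([179.5, 127.3]), np.int32(11)), (array([306.9, 163.3]), np.int32(35)), (array([223. , 247.2]), np.int32(201)), (array([458.3, 258.5]), np.int32(468))] ridge pred [305.5 161. ] plate corners [[309.3, 145.7], [267.5, 168.5], [273.0, 117.5], [232.7, 137.1]]
top [(array([423.9, 177.9]), np.int32(205)), (array([131.5, 211.3]), np.int32(11)), (array([140.1, 218.1]), np.int32(14)), (array([158.3, 241.1]), np.int32(37)), (array([471.5, 276.5]), np.int32(52)), (array([293.3, 281.6]), np.int32(127))] ridge pred [271.1 183. ] plate corners [[263.6, 171.6], [261.5, 215.2], [209.7, 169.9], [206.8, 213.5]]
[ 614.4 -133.7  204.5]
[615.4 -97.8 186.8]
[616.3 -64.4 170.8]
[0.02, -0.76, -0.01, 0.0, 0.0, 0.0, 1],
[0.02, -0.76, -0.01, 0.0, 0.0, 0.0, 1],
[0.02, -0.76, 0.0, 0.0, 0.0, 0.0, 1],
[0.02, -0.75, -0.01, 0.0, 0.0, 0.0, 1],
[0.02, -0.76, 0.0, 0.0, 0.0, 0.0, 1],
[0.02, -0.75, -0.01, 0.0, 0.0, 0.0, 1],
[0.03, -0.76, 0.0, 0.0, 0.0, 0.0, 1],
[0.02, -0.75, -0.01, 0.0, 0.0, 0.0, 1],
[0.03, -0.76, 0.0, 0.0, 0.0, 0.1, 1],
[0.02, -0.75, -0.01, 0.0, 0.1, 0.0, 1],
```

>>> move_arm:
  series:
    - [0,-0.75,0,0,0,0,1]
    - [0,-0.75,0,0,0,0,1]
    - [0,-0.75,0,0,0,0,1]
    - [0,-0.75,0,0,0,0,1]
    - [0,-0.75,0,0,0,0,1]
    - [0,0,0,0,0,0,1]

```text
clock: 9.48
position: [614.9, -95.1, 187.2]
tcp_rot: [[-0.012, -0.025, -1.0], [-0.405, -0.914, 0.028], [-0.914, 0.406, 0.001]]
contact_force: [-0.1, 0.1, -2.2]
width: 18.3
```

Run:
```python
from h import *
o=st(); print("toe",barpt(140,7,o).round(1),"tilt",np.arcsin(o["tcp_rot"][2,1]).round(3))
p,R=barpose(.42,43,1.5); plan(p,R,5,1)
```

```text
t 9.47 p [614.9 -95.1 187.2] F [-0.1  0.1 -2.2] w 18.3 j [ 0.22  0.49 -0.37  0.53 -0.89 -0.62]
toe [618.7  50.   47.1] tilt 0.418
[0.05, -0.71, -0.01, 0.0, 0.0, 0.0, 1],
[0.05, -0.71, -0.01, 0.0, 0.0, 0.0, 1],
[0.05, -0.72, -0.01, 0.0, 0.0, 0.0, 1],
[0.05, -0.71, -0.02, 0.0, 0.0, 0.1, 1],
[0.05, -0.72, -0.01, 0.0, 0.1, 0.0, 1],
```

>>> move_arm:
  series:
    - [0.05,-0.7,0,0,0,0,1]
    - [0.05,-0.7,0,0,0,0,1]
    - [0.05,-0.7,0,0,0,0,1]
    - [0,0,0,0,0,0,1]

```text
clock: 9.98
position: [615.5, -75.4, 176.5]
tcp_rot: [[-0.012, -0.025, -1.0], [-0.405, -0.914, 0.028], [-0.914, 0.406, 0.001]]
contact_force: [0.1, -0.6, -2.7]
width: 19.1
```

Run:
```python
from h import *
o=st(); print("toe",barpt(140,7,o).round(1),"tilt",np.arcsin(o["tcp_rot"][2,1]).round(3),o["moment"].round(2))
p,R=barpose(.42,43,1.5); plan(p,R,2,1)
```

```text
t 9.97 p [615.5 -75.4 176.5] F [ 0.1 -0.6 -2.7] w 19.1 j [ 0.25  0.5  -0.38  0.53 -0.89 -0.66]
toe [619.3  69.8  36.5] tilt 0.418 [ 1.09 -0.03  0.01]
[0.04, -0.67, -0.03, 0.0, 0.0, 0.1, 1],
[0.04, -0.66, -0.03, 0.0, 0.1, 0.0, 1],
```

>>> move_arm:
  series:
    - [0.05,-0.65,0,0,0,0,1]
    - [0,0,0,0,0,0,1]

```text
clock: 10.22
position: [615.7, -69.3, 173.3]
tcp_rot: [[-0.012, -0.025, -1.0], [-0.405, -0.914, 0.028], [-0.914, 0.406, 0.001]]
contact_force: [-0.3, 0.1, -1.4]
width: 18.2
```

Run:
```python
from h import *
o=st(); print("toe",barpt(140,7,o).round(1),"tilt",np.arcsin(o["tcp_rot"][2,1]).round(3),o["moment"].round(2))
p,R=barpose(.42,43,1.); plan(p,R,1,1)
```

```text
t 10.22 p [615.7 -69.3 173.3] F [-0.3  0.1 -1.4] w 18.2 j [ 0.26  0.51 -0.38  0.53 -0.88 -0.67]
toe [619.6  75.8  33.3] tilt 0.418 [1.03 0.   0.08]
[0.08, -0.65, -0.05, 0.0, 0.1, 0.1, 1],
```

>>> move_arm:
  series:
    - [0.05,-0.65,0,0,0,0,1]
    - [0.05,-0.2,0,0,0,0,1]
    - [0,0,0,0,0,0,1]

```text
clock: 10.6
position: [615.9, -61.5, 168.8]
tcp_rot: [[-0.012, -0.025, -1.0], [-0.405, -0.914, 0.028], [-0.914, 0.406, 0.001]]
contact_force: [-0.2, -0.8, -2.3]
width: 18.8
```

Run:
```python
from h import *
o=st(); print("toe",barpt(140,7,o).round(1),"tilt",np.arcsin(o["tcp_rot"][2,1]).round(3),o["moment"].round(2))
p,R=barpose(.42,46,0); print(p)
# lever path from here: s slipping none
for a,b in((.42,.2),(.2,.08),(.08,0.),(0,-.06)):
    print("to",b)
    p0,R0=barpose(a,45+6*(.42-a)*0,0); p,R=barpose(b,45,0); plan(p,R,{.2:6,.08:4,0:4,-.06:4}[b],1,*( (None,None) if a==.42 else (p0,R0)))
```

```text
t 10.6 p [615.9 -61.5 168.8] F [-0.2 -0.8 -2.3] w 18.8 j [ 0.27  0.51 -0.38  0.53 -0.88 -0.68]
toe [619.9  83.7  28.7] tilt 0.418 [ 1.1  -0.02 -0.  ]
[616.43132053 -61.38905888 167.82587125]
to 0.2
[0.57, 0.24, -0.01, 0.0, 0.0, -2.1, 1],
[0.56, 0.26, -0.01, 0.0, 0.0, -2.1, 1],
[0.55, 0.28, -0.01, 0.0, 0.0, -2.1, 1],
[0.54, 0.29, -0.01, 0.0, 0.0, -2.1, 1],
[0.53, 0.32, -0.01, 0.0, 0.0, -2.0, 1],
[0.52, 0.33, 0.0, 0.0, 0.0, -2.1, 1],
to 0.08
[0.45, 0.21, 0.0, 0.0, 0.0, -1.7, 1],
[0.44, 0.22, 0.0, 0.0, 0.0, -1.7, 1],
[0.43, 0.23, 0.0, 0.0, 0.0, -1.7, 1],
[0.43, 0.25, 0.0, 0.0, 0.0, -1.8, 1],
to 0.0
[0.29, 0.14, 0.0, 0.0, 0.0, -1.1, 1],
[0.29, 0.15, 0.0, 0.0, 0.0, -1.2, 1],
[0.29, 0.16, 0.0, 0.0, 0.0, -1.1, 1],
[0.29, 0.16, 0.0, 0.0, 0.0, -1.2, 1],
to -0.06
[0.22, 0.11, 0.0, 0.0, 0.0, -0.9, 1],
[0.22, 0.11, 0.0, 0.0, 0.0, -0.8, 1],
[0.22, 0.12, 0.0, 0.0, 0.0, -0.9, 1],
[0.21, 0.12, 0.0, 0.0, 0.0, -0.8, 1],
```

The toe is in (about stand x 17) without contact. Levering now, in stages.

>>> move_arm:
  series:
    - [0.57,0.24,0,0,0,-2.1,1]
    - [0.56,0.26,0,0,0,-2.1,1]
    - [0.55,0.28,0,0,0,-2.1,1]
    - [0.54,0.3,0,0,0,-2.1,1]
    - [0.53,0.32,0,0,0,-2.0,1]
    - [0.52,0.33,0,0,0,-2.1,1]
    - [0,0,0,0,0,0,1]

```text
clock: 11.48
position: [615.6, -86.5, 143.9]
tcp_rot: [[-0.004, -0.024, -1.0], [-0.19, -0.981, 0.024], [-0.982, 0.191, -0.001]]
contact_force: [-0.7, 0.2, -1.5]
width: 18.9
```

Run:
```python
from h import *
import pickle
o=st(); print("toe",barpt(140,7,o).round(1),"tilt",np.arcsin(o["tcp_rot"][2,1]).round(3),o["moment"].round(2))
p,R=barpose(.19,46,0); print(p.round(1))
p,R=barpose(.08,45,0);print(p.round(1)); plan(p,R,4,1)
s=vision.snapshot("wrist"); pickle.dump(s,open("w7.pkl","wb")); t=vision.snapshot("side"); pickle.dump(t,open("sd7.pkl","wb"))
```

```text
t 11.47 p [615.6 -86.5 143.9] F [-0.7  0.2 -1.5] w 18.9 j [ 0.18  0.53 -0.31  0.26 -0.79 -0.4 ]
toe [619.9  86.4  40. ] tilt 0.192 [ 0.51  0.37 -0.05]
[615.7 -88.4 141.8]
[ 615.4 -100.   127.4]
[0.47, 0.25, 0.0, 0.1, 0.0, -1.6, 1],
[0.46, 0.27, 0.0, 0.0, 0.0, -1.6, 1],
[0.46, 0.28, 0.0, 0.1, 0.0, -1.6, 1],
[0.45, 0.29, -0.01, 0.0, -0.1, -1.6, 1],
```

>>> move_arm:
  series:
    - [0.47,0.25,0,0,0,-1.6,1]
    - [0.46,0.27,0,0,0,-1.6,1]
    - [0,0,0,0,0,0,1]

```text
clock: 11.95
position: [615.6, -91.8, 136.9]
tcp_rot: [[-0.002, -0.021, -1.0], [-0.136, -0.99, 0.021], [-0.991, 0.136, -0.001]]
contact_force: [-0.9, 2.3, -0.2]
width: 18.6
```

Run:
```python
from h import *
o=st(); print("toe",barpt(140,7,o).round(1),"under@ridge",barpt(94,4,o).round(1),"tilt",np.arcsin(o["tcp_rot"][2,1]).round(3),o["moment"].round(2))
p,R=barpose(.08,45,0);print(p.round(1)); plan(p,R,2,1)
```

```text
t 11.95 p [615.6 -91.8 136.9] F [-0.9  2.3 -0.2] w 18.6 j [ 0.16  0.53 -0.28  0.19 -0.79 -0.32]
toe [619.5  86.5  42.6] under@ridge [618.5  40.5  45.9] tilt 0.137 [ 0.44  0.35 -0.12]
[ 615.4 -100.   127.4]
[0.52, 0.34, 0.0, 0.2, -0.1, -1.6, 1],
[0.52, 0.36, 0.01, 0.2, 0.0, -1.6, 1],
```

>>> move_arm:
  series:
    - [0.5,0.34,0,0,0,-1.6,1]
    - [0.5,0.34,0,0,0,-1.6,1]
    - [0,0,0,0,0,0,1]

```text
clock: 12.32
position: [615.6, -96.9, 128.6]
tcp_rot: [[0.0, -0.019, -1.0], [-0.079, -0.997, 0.019], [-0.997, 0.079, -0.002]]
contact_force: [-1.3, 0.4, -0.2]
width: 18.6
```

```bash
cat >> h.py <<'E'
def bs():
    o=st(); print("toe",barpt(140,7,o).round(1),"under@ridge",barpt(94,4,o).round(1),"tilt",np.arcsin(o["tcp_rot"][2,1]).round(3),o["moment"].round(2)); return o
E
python3 - <<'E'
from h import *
bs()
p,R=barpose(.0,45,0);print(p.round(1)); plan(p,R,4,1)
E
```

```text
t 12.32 p [615.6 -96.9 128.6] F [-1.3  0.4 -0.2] w 18.6 j [ 0.13  0.55 -0.25  0.11 -0.78 -0.23]
toe [619.3  86.5  44.8] under@ridge [618.4  40.4  45.4] tilt 0.079 [-0.12  0.43 -0.17]
[ 615.2 -106.7  116.1]
[0.33, 0.22, 0.01, 0.1, 0.0, -1.1, 1],
[0.33, 0.22, 0.01, 0.1, 0.0, -1.1, 1],
[0.32, 0.23, 0.0, 0.1, -0.1, -1.2, 1],
[0.32, 0.24, 0.0, 0.2, 0.0, -1.1, 1],
```

>>> move_arm:
  series:
    - [0.33,0.22,0,0,0,-1.1,1]
    - [0.33,0.22,0,0,0,-1.1,1]
    - [0,0,0,0,0,0,1]

```text
clock: 12.7
position: [615.5, -100.3, 123.2]
tcp_rot: [[0.001, -0.018, -1.0], [-0.038, -0.999, 0.018], [-0.999, 0.038, -0.002]]
contact_force: [-1.0, 1.0, -0.2]
width: 18.5
```

Run:
```python
from h import *
import pickle
o=bs()
s=vision.snapshot("wrist"); t=vision.snapshot("side"); pickle.dump((s,t,o),open("s8.pkl","wb"))
print("pred end",proj(s,barpt(-140,14,o),1).round(1),"junc",proj(s,barpt(-20,14,o),1).round(1))
c=np.zeros((600,800,3),np.uint8); c[:400,:640]=s["pixels"]
c[400:,:400]=cv2.resize(t["pixels"][130:190,240:360],(400,200),interpolation=cv2.INTER_CUBIC)
t0=pickle.load(open("s0.pkl","rb"))["side"]; c[400:,400:]=cv2.resize(t0["pixels"][130:190,240:360],(400,200),interpolation=cv2.INTER_CUBIC)
cv2.imwrite("pics/c8.png",c)
```

```text
t 12.7 p [ 615.5 -100.3  123.2] F [-1.   1.  -0.2] w 18.5 j [ 0.11  0.55 -0.23  0.05 -0.79 -0.17]
toe [619.1  86.4  46.9] under@ridge [618.2  40.4  45.7] tilt 0.038 [ 0.31  0.45 -0.09]
pred end [319.   69.4] junc [319.2 312.2]
```

View pics/c8.png

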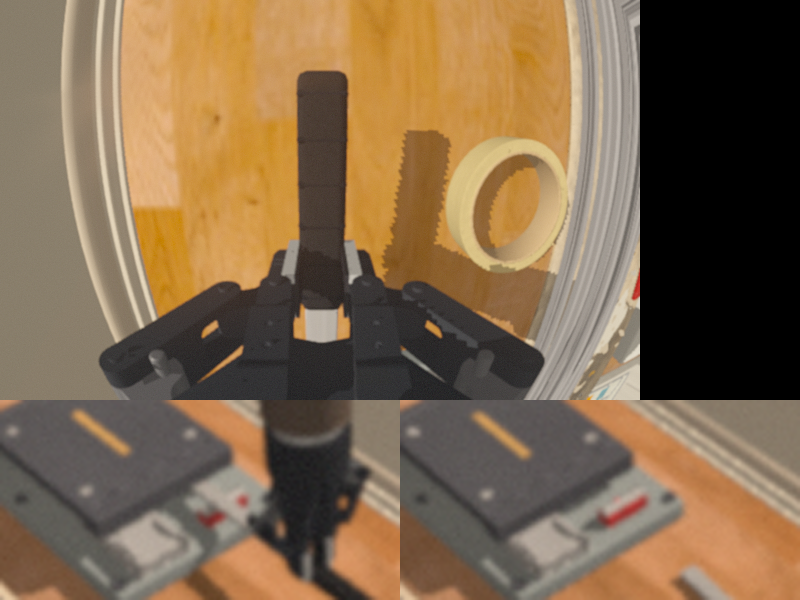

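Still no visible lift: the bar crosses the ridge and goes under the plate edge, and its in-hand pose is unchanged (end at row 71). I'll make a lift meter from the plate's front bolts in the side view, (266,157) and (297,141), and go on.

```bash
cat >> h.py <<'E'
import pickle
def lift(t=None):
    t0=pickle.load(open("s0.pkl","rb"))["side"]; t=t or vision.snapshot("side"); out=[]
    for (u,v) in((266,157),(297,141)):
        c=[]
        for q in(t0,t):
            g=cv2.cvtColor(q["pixels"],cv2.COLOR_BGR2GRAY).astype(float)[v-7:v+8,u-7:u+8]
            b=np.median(g); w=np.clip(g-b-20,0,None); yy,xx=np.mgrid[-7:8,-7:8]; c.append(np.array([(w*xx).sum(),(w*yy).sum()])/w.sum())
        P=plane(t0,u+c[0][0],v+c[0][1],66); k=(210-(P-O)@XH)/210
        dz=proj(t0,P+[0,0,10])-proj(t0,P); d=c[1]-c[0]; out.append((d@dz/(dz@dz)*10/k).round(1))
    print("lift est",out); return out
E
python3 - <<'E'
from h import *
lift(pickle.load(open("sd7.pkl","rb"))); lift(pickle.load(open("s8.pkl","rb"))[1]); lift()
E
```

```text
lift est [np.float64(1.6), np.float64(0.7)]
lift est [np.float64(6.0), np.float64(1.9)]
lift est [np.float64(6.0), np.float64(1.9)]
```

>>> move_arm:
  series:
    - [0.33,0.22,0,0,0,-1.1,1]
    - [0.33,0.22,0,0,0,-1.1,1]
    - [0,0,0,0,0,0,1]

```text
clock: 13.22
position: [615.8, -103.4, 117.6]
tcp_rot: [[0.004, -0.016, -1.0], [0.003, -1.0, 0.016], [-1.0, -0.003, -0.004]]
contact_force: [-1.6, 2.3, 1.6]
width: 19.0
```

Run:
```python
from h import *
o=bs(); lift()
```

```text
t 13.22 p [ 615.8 -103.4  117.6] F [-1.6  2.3  1.6] w 19.0 j [ 0.09  0.56 -0.21 -0.   -0.79 -0.1 ]
toe [619.2  86.3  49.2] under@ridge [618.4  40.3  46. ] tilt -0.003 [ 0.27  0.49 -0.08]
lift est [np.float64(7.9), np.float64(2.4)]
```

```bash
cat >> h.py <<'E'
def lift2(t=None):
    t0=pickle.load(open("s0.pkl","rb"))["side"]; t=t or vision.snapshot("side"); r=[]
    g0,g1=[cv2.resize(cv2.cvtColor(q["pixels"],cv2.COLOR_BGR2GRAY),None,fx=8,fy=8,interpolation=cv2.INTER_CUBIC) for q in(t0,t)]
    for n,(u,v,h) in dict(b1=(266,157,4),b2=(297,141,4),stripe=(270,140,8),c1=(269,167,6),c2=(309,147,6),base=(275,183,6)).items():
        T=g0[(v-h)*8:(v+h)*8,(u-h)*8:(u+h)*8]; m=5
        S=g1[(v-h-m)*8:(v+h+m)*8,(u-h-m)*8:(u+h+m)*8]
        M=cv2.matchTemplate(S,T,cv2.TM_CCOEFF_NORMED); _,q,_,l=cv2.minMaxLoc(M)
        P=plane(t0,u,v,66); k=(210-(P-O)@XH)/210; dz=proj(t0,P+[0,0,10])-proj(t0,P); d=np.array(l)/8-m
        r.append((n,d.tolist(),round(q,2),round(d@dz/(dz@dz)*10/k,1)))
    for x in r: print(*x)
E
python3 - <<'E'
from h import *
lift2(pickle.load(open("s6.pkl","rb"))["side"]);print(); lift2(pickle.load(open("s8.pkl","rb"))[1]);print(); t=vision.snapshot("side");lift2(t)
t0=pickle.load(open("s0.pkl","rb"))["side"]
f=lambda q:cv2.resize(q["pixels"][125:195,235:335],(800,560),interpolation=cv2.INTER_CUBIC)[:, :]
a=f(t0);b=f(t); c=np.vstack([a[:,:][:560],b])[:]; c=cv2.resize(np.hstack([a,b]),(800,280)); cv2.imwrite("pics/c9.png",cv2.resize(np.vstack([a,b]),(429,600)))
E
```

```text
b1 [0.0, 0.0] 0.99 0.0
b2 [0.0, 0.0] 0.99 0.0
stripe [0.0, 0.0] 1.0 0.0
c1 [0.0, 0.0] 0.99 0.0
c2 [0.0, 0.0] 1.0 0.0
base [0.0, 0.0] 1.0 0.0

b1 [-0.125, -1.125] 0.99 6.3
b2 [-0.125, -1.125] 0.99 6.3
stripe [-0.25, -0.75] 0.99 7.2
c1 [0.0, -1.0] 0.95 4.3
c2 [-0.125, -1.25] 0.99 5.3
base [0.0, 0.0] 1.0 0.0

b1 [-0.375, -1.375] 0.99 7.9
b2 [-0.125, -1.375] 0.98 7.7
stripe [-0.25, -0.875] 0.99 8.3
c1 [-0.125, -1.25] 0.95 5.4
c2 [-0.125, -1.625] 0.99 6.9
base [0.0, 0.0] 1.0 0.0
```

View pics/c9.png

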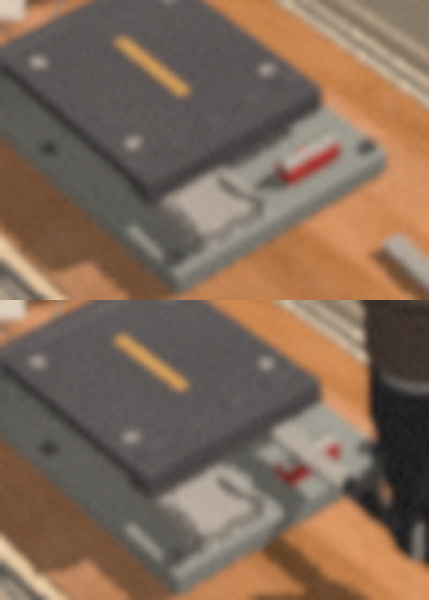

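The meter now works: the bolts agree on a lift of about 7.8 mm, base 0.0. The picture shows the bar on the red ridge under the raised edge. About 3° more.

>>> move_arm:
  series:
    - [0.22,0.1,0,0,0,-0.75,1]
    - [0.22,0.1,0,0,0,-0.75,1]
    - [0.22,0.1,0,0,0,-0.75,1]
    - [0,0,0,0,0,0,1]

```text
clock: 13.82
position: [616.0, -106.4, 111.6]
tcp_rot: [[0.006, -0.015, -1.0], [0.045, -0.999, 0.015], [-0.999, -0.046, -0.005]]
contact_force: [-2.4, 4.7, 3.2]
width: 18.4
```

Run:
```python
from h import *
o=bs(); lift2()
```

```text
t 13.82 p [ 616.  -106.4  111.6] F [-2.4  4.7  3.2] w 18.4 j [ 0.07  0.57 -0.19 -0.06 -0.8  -0.04]
toe [619.2  86.   51.2] under@ridge [618.6  40.2  46.1] tilt -0.046 [0.96 0.66 0.06]
b1 [-0.125, -1.875] 0.99 10.4
b2 [0.0, -1.5] 0.98 8.3
stripe [-0.25, -1.0] 0.99 9.5
c1 [-0.125, -1.625] 0.95 7.0
c2 [-0.125, -1.875] 0.99 7.9
base [0.0, 0.0] 1.0 0.0
```

>>> move_arm:
  series:
    - [0.2,0.08,0,0,0,-0.8,1]
    - [0.05,0,0,0,0,-0.1,1]
    - [0.05,0,0,0,0,-0.1,1]
    - [0,0,0,0,0,0,1]

```text
clock: 14.38
position: [616.2, -107.6, 109.0]
tcp_rot: [[0.006, -0.014, -1.0], [0.064, -0.998, 0.015], [-0.998, -0.065, -0.005]]
contact_force: [-2.6, 5.2, 5.2]
width: 18.9
```

Run:
```python
from h import *
o=bs(); lift2()
print("back out");p,R=barpose(.12,45,1.); 
dz=o["position"]-barpose(-.06,45,0)[0]; print(dz.round(1))
p,R=barpose(.2,47,0); p+=[0,0,2.]; print(p.round(1)); plan(p,R,8,1)
```

```text
t 14.38 p [ 616.2 -107.6  109. ] F [-2.6  5.2  5.2] w 18.9 j [ 0.06  0.58 -0.18 -0.09 -0.81 -0.01]
toe [619.3  85.9  52.3] under@ridge [618.7  40.2  46.3] tilt -0.065 [0.77 0.74 0.05]
b1 [-0.375, -1.875] 0.99 10.6
b2 [-0.375, -1.875] 0.97 10.6
stripe [-0.125, -1.0] 0.99 9.3
c1 [-0.125, -1.875] 0.94 8.1
c2 [-0.25, -2.0] 0.99 8.5
base [0.0, 0.0] 0.99 0.0
back out
[1.1 3.5 1.7]
[615.7 -86.3 144.9]
[-0.43, -0.29, 0.01, 0.1, 0.0, 1.9, 1],
[-0.44, -0.28, 0.01, 0.1, -0.1, 1.9, 1],
[-0.45, -0.27, 0.01, 0.1, 0.0, 1.9, 1],
[-0.46, -0.25, 0.01, 0.1, 0.0, 1.9, 1],
[-0.47, -0.23, 0.01, 0.1, -0.1, 1.9, 1],
[-0.47, -0.22, 0.01, 0.1, 0.0, 1.9, 1],
[-0.48, -0.2, 0.01, 0.1, -0.1, 1.9, 1],
[-0.48, -0.19, 0.0, 0.0, 0.0, 1.9, 1],
```

Lift is about 10.5 mm with the bar loaded. Backing the bar out.

>>> move_arm:
  series:
    - [-0.43,-0.28,0,0.1,0,1.9,1]
    - [-0.44,-0.28,0,0.1,0,1.9,1]
    - [-0.45,-0.27,0,0.1,0,1.9,1]
    - [-0.46,-0.25,0,0.1,0,1.9,1]
    - [-0.47,-0.23,0,0.1,0,1.9,1]
    - [-0.47,-0.22,0,0.1,0,1.9,1]
    - [-0.48,-0.2,0,0.1,0,1.9,1]
    - [-0.1,1.5,0,0,0,0,1]
    - [-0.2,2.5,0,0,0,0,1]
    - [-0.2,3,0,0,0,0,1]
    - [-0.5,3,0,0,0,0,1]
    - [-0.5,2,0,0,0,0,1]

```text
clock: 15.92
position: [611.7, -210.3, 163.5]
tcp_rot: [[-0.001, -0.03, -1.0], [-0.167, -0.986, 0.03], [-0.986, 0.167, -0.004]]
contact_force: [0.1, -1.1, -3.2]
width: 18.8
```

Run:
```python
from h import *
o=bs(); lift2()
R=down(PSI,0.); p=np.array([635,-205,140.]); plan(p,R,6,1)
```

```text
t 15.93 p [ 611.7 -210.3  163.5] F [ 0.1 -1.1 -3.2] w 18.8 j [-0.03  0.53 -0.23  0.23 -0.82 -0.16]
toe [617.4 -35.1  63.8] under@ridge [616.  -80.9  68.5] tilt 0.167 [ 0.39  0.02 -0.04]
b1 [-0.5, -1.875] 0.99 10.7
b2 [-0.5, -1.875] 0.98 10.6
stripe [-0.125, -1.0] 0.98 9.3
c1 [-0.125, -1.875] 0.94 8.1
c2 [-0.25, -2.0] 0.99 8.5
base [0.0, 0.0] 1.0 0.0
[0.38, -0.2, -0.38, 0.0, 0.0, -1.6, 1],
[0.39, -0.19, -0.38, -0.1, -0.1, -1.6, 1],
[0.39, -0.18, -0.38, 0.0, 0.0, -1.6, 1],
[0.4, -0.16, -0.38, -0.1, -0.1, -1.6, 1],
[0.4, -0.15, -0.39, 0.0, 0.0, -1.6, 1],
[0.41, -0.15, -0.39, -0.1, -0.1, -1.6, 1],
```

>>> move_arm:
  series:
    - [0.9,0.2,-0.15,0,0,-1.6,1]
    - [0.9,0.2,-0.15,0,0,-1.6,1]
    - [0.9,0.2,-0.15,0,0,-1.6,1]
    - [0.9,0.2,-0.15,0,0,-1.6,1]
    - [0.9,0.2,-0.15,0,0,-1.6,1]
    - [0.9,0.2,-0.15,0,0,-1.6,1]
    - [0.5,0,0,0,0,0,1]
    - [0,0,0,0,0,0,1]

```text
clock: 16.98
position: [615.7, -237.6, 94.8]
tcp_rot: [[-0.004, -0.044, -0.999], [0.007, -0.999, 0.044], [-1.0, -0.006, 0.004]]
contact_force: [0.2, 0.7, -2.0]
width: 18.4
```

Run:
```python
from h import *
o=bs(); plan([o["position"][0],o["position"][1],82],down(PSI,0.),4,1)
```

```text
t 16.98 p [ 615.7 -237.6   94.8] F [ 0.2  0.7 -2. ] w 18.4 j [-0.13  0.64 -0.12 -0.01 -0.81  0.09]
toe [623.7 -47.8  26.9] under@ridge [621.7 -93.7  23.6] tilt -0.006 [-0.07  0.01 -0.04]
[0.32, 0.0, 0.0, -0.2, 0.1, 0.1, 1],
[0.32, 0.0, 0.0, -0.2, 0.0, 0.1, 1],
[0.32, 0.0, 0.0, -0.3, 0.1, 0.1, 1],
[0.32, 0.0, 0.0, -0.2, 0.0, 0.1, 1],
```

>>> move_arm:
  series:
    - [0.5,0,0,0,0,0.1,1]
    - [0.5,0,0,0,0,0.1,1]
    - [0.3,0,0,0,0,0.1,1]
    - [0.2,0,0,0,0,0.1,1]
    - [0.1,0,0,0,0,0,1]
    - [0.05,0,0,0,0,0,1]

```text
clock: 17.73
position: [615.9, -236.9, 77.9]
tcp_rot: [[-0.003, -0.042, -0.999], [-0.002, -0.999, 0.042], [-1.0, 0.002, 0.003]]
contact_force: [0.2, 0.8, -2.0]
width: 18.5
```

>>> move_arm:
  series:
    - [0.1,0,0,0,0,0,1]
    - [0.1,0,0,0,0,0,1]

```text
clock: 17.98
position: [616.1, -237.0, 76.1]
tcp_rot: [[-0.002, -0.042, -0.999], [-0.002, -0.999, 0.042], [-1.0, 0.002, 0.002]]
contact_force: [0.5, -0.3, -2.8]
width: 18.4
```

>>> move_arm:
  series:
    - [0.08,0,0,0,0,0,1]
    - [0.08,0,0,0,0,0,1]

```text
clock: 18.23
position: [616.1, -236.9, 76.0]
tcp_rot: [[-0.002, -0.042, -0.999], [-0.002, -0.999, 0.042], [-1.0, 0.002, 0.002]]
contact_force: [-1.5, 3.0, 4.7]
width: 18.9
```

Contact at 76.0 (up-force 4.7 N). Opening and rising, then over the shim for one close look.

>>> move_arm:
  series:
    - [0,0,0,0,0,0,0.6]
    - [0,0,0,0,0,0,0.4]
    - [0,0,0,0,0,0,0.4]
    - [-1,0,0,0,0,0,0.4]
    - [-3,0,0,0,0,0,0.3]
    - [-4,0,0,0,0,0,0.3]
    - [-4,0,0,0,0,0,0.3]
    - [-2,0,0,0,0,0,0.3]
    - [0,0,0,0,0,0,0.3]

```text
clock: 19.35
position: [617.7, -237.2, 224.2]
tcp_rot: [[0.005, -0.041, -0.999], [-0.005, -0.999, 0.041], [-1.0, 0.005, -0.005]]
contact_force: [-0.6, 0.2, -0.5]
width: 60.4
```

Run:
```python
from h import *
o=st(); plan([480,-285,235],down(np.radians(106.6)),9,0.3)
s=vision.snapshot("wrist"); pickle.dump(s,open("w10.pkl","wb"))
b,l=blobs(s["pixels"],(18,120,100),(32,255,255),100)
for c,q in b: print(c,q)
```

```text
t 19.35 p [ 617.7 -237.2  224.2] F [-0.6  0.2 -0.5] w 60.4 j [-0.12  0.5  -0.01  0.   -1.05  0.08]
[-0.12, 0.59, 1.51, -2.1, 0.0, 0.0, 0.3],
[-0.13, 0.54, 1.53, -2.1, 0.0, 0.0, 0.3],
[-0.12, 0.48, 1.54, -2.1, 0.0, 0.0, 0.3],
[-0.13, 0.43, 1.56, -2.1, 0.0, -0.1, 0.3],
[-0.13, 0.37, 1.58, -2.1, 0.0, 0.0, 0.3],
[-0.12, 0.31, 1.59, -2.1, -0.1, -0.1, 0.3],
[-0.12, 0.25, 1.6, -2.1, 0.0, 0.0, 0.3],
[-0.12, 0.19, 1.61, -2.1, -0.1, -0.1, 0.3],
[-0.13, 0.13, 1.61, -2.2, 0.0, 0.0, 0.3],
[465.7  84. ] [ 439   43   52   85 2822]
[229.7  66.8] [217  50  31  37 448]
[265.9  70.2] [258  53  18  27 170]
[267.1 148.9] [ 242   82   42  140 2161]
[385.1 176. ] [ 349  119   55  118 1857]
[466.  191.7] [456 178  22  27 227]
[363.2 201.7] [352 194  24  15 139]
[297.  266.3] [ 272  237   42   63 1131]
[368.1 282.1] [360 270  16  22 132]
[355.2 313.3] [342 289  35  47 355]
[307.5 306. ] [298 296  16  20 123]
```

>>> move_arm:
  series:
    - [-0.1,0.55,1.5,-2.1,0,0,0.3]
    - [-0.1,0.55,1.5,-2.1,0,0,0.3]
    - [-0.1,0.5,1.5,-2.1,0,0,0.3]
    - [-0.1,0.4,1.5,-2.1,0,0,0.3]
    - [-0.1,0.4,1.6,-2.1,0,0,0.3]
    - [-0.1,0.3,1.6,-2.1,0,0,0.3]
    - [-0.1,0.25,1.6,-2.1,0,0,0.3]
    - [-0.1,0.2,1.6,-2.1,0,0,0.3]
    - [-0.1,0.1,1.3,-2.1,0,0,0.3]
    - [0,0,0,0,0,0,0.3]

```text
clock: 20.65
position: [473.3, -283.3, 217.2]
tcp_rot: [[-0.025, 0.293, -0.956], [0.005, -0.956, -0.293], [-1.0, -0.012, 0.022]]
contact_force: [-0.3, -0.2, 0.5]
width: 59.7
```

Run:
```python
from h import *
o=st(); s=vision.snapshot("wrist"); t=vision.snapshot("top"); pickle.dump((s,t,o),open("w11.pkl","wb"))
b,l=blobs(s["pixels"],(18,120,100),(32,255,255),300)
for c,q in b: print(c,q)
c=np.zeros((600,800,3),np.uint8); c[:400,:640]=s["pixels"]; c[400:,:400]=cv2.resize(t["pixels"][150:250,250:450],(400,200))
cv2.imwrite("pics/c11.png",c)
```

```text
t 20.65 p [ 473.3 -283.3  217.2] F [-0.3 -0.2  0.5] w 59.7 j [-0.24  0.35 -0.28  0.   -0.96  0.54]
[333.6 132.2] [ 313   89   42   86 3408]
[136.  149.4] [123  96  30 110 865]
[226.8 195.8] [ 192  152   60  104 1579]
[138.2 254.3] [121 222  30  77 775]
[ 87.4 279.7] [  74  247   27   73 1199]
```

View pics/c11.png

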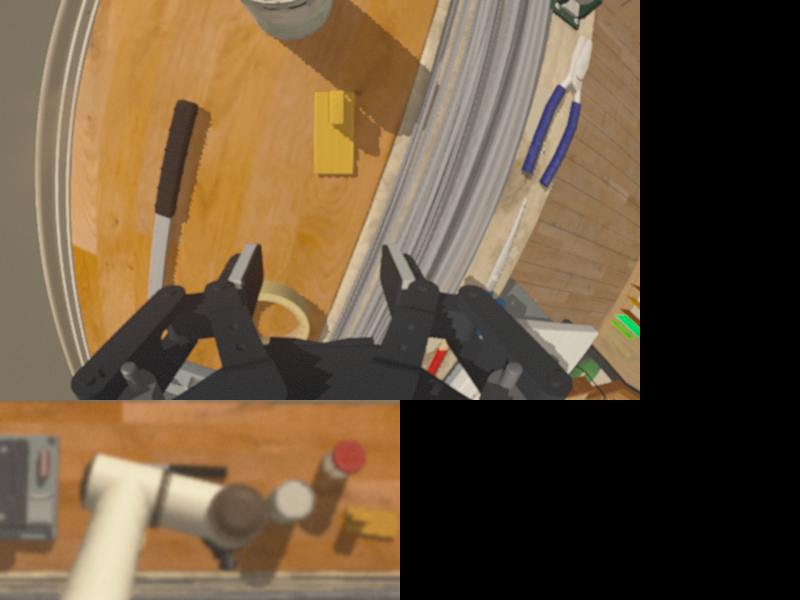

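The bar lies flat at (175,160). The shim blade spans columns 315–355, nose edge at row 173.5, rear-left corner (315,92), fin at column 336. The tin's near edge is at (290,39).

Run:
```python
from h import *
s,t,o=pickle.load(open("w11.pkl","rb")); f=lambda u,v,z:plane(s,u,v,z,1)
n1,n2,r1=f(315,174,6),f(355,173,6),f(315,92,6)
print("nose",n1.round(1),n2.round(1),"w",np.linalg.norm(n1-n2).round(1),"rearL",r1.round(1),"len",np.linalg.norm(n1-r1).round(1))
d=(n1-r1)/np.linalg.norm(n1-r1); e=(n2-n1); e/=np.linalg.norm(e); a=np.degrees(np.arctan2(d[1],d[0])),np.degrees(np.arctan2(e[0],-e[1]))
print("axis deg",a)
A=np.radians(a[0]); d=np.array([np.cos(A),np.sin(A),0]); nose=(n1+n2)/2; org=nose-38*d; fin=nose-(38+22)*d; print("origin",org.round(1),"fin grasp",fin.round(1), "fin top px pred",proj(s,nose-76*d+[0,0,34],1).round(0))
tn=f(290,39,0); print("tin near",tn.round(1), "dist to fin",np.linalg.norm((tn-fin)[:2]).round(1),"bearing rel axis",np.degrees(np.arctan2(*(tn-fin)[[1,0]])))
R=down(A,.15); g=fin+np.array([0,0,29-fin[2]]); p=g-R@[54,0,0]; print("tcp",p.round(1)); hi=p+[0,0,70]
print("hover");plan(hi,R,5,0.5); print("down"); plan(p,R,4,0.5,hi,R)
```

```text
nose [ 476.1 -292.3    6. ] [ 440.5 -304.2    6. ] w 37.5 rearL [ 498.1 -364.6    6. ] len 75.6
axis deg (np.float64(106.91811699275871), np.float64(-71.58776078120661))
origin [ 469.4 -334.6    6. ] fin grasp [ 475.8 -355.6    6. ] fin top px pred [339.  90.]
tin near [ 534.6 -406.3    0. ] dist to fin 77.7 bearing rel axis -40.739626292000686
tcp [ 473.4 -347.9   82.4]
hover
[1.3, 1.25, 0.37, 0.0, 0.2, 1.8, 0.5],
[1.33, 1.2, 0.37, 0.1, 0.3, 1.9, 0.5],
[1.37, 1.16, 0.38, 0.0, 0.2, 1.8, 0.5],
[1.4, 1.12, 0.39, 0.1, 0.3, 1.9, 0.5],
[1.44, 1.07, 0.39, 0.0, 0.2, 1.8, 0.5],
down
[1.73, -0.26, 0.0, 0.0, 0.0, 0.0, 0.5],
[1.73, -0.26, 0.0, 0.0, 0.0, 0.0, 0.5],
[1.73, -0.26, 0.0, 0.0, 0.0, 0.0, 0.5],
[1.73, -0.27, 0.0, 0.0, 0.0, 0.0, 0.5],
```

Run:
```python
from h import *
R=down(np.radians(107)); p=np.array([475.8,-355.6,83]); plan(p+[0,0,40],R,6,0.5)
```

```text
[1.57, 1.18, 0.3, 0.0, 0.2, 0.1, 0.5],
[1.57, 1.18, 0.3, 0.0, 0.2, 0.1, 0.5],
[1.57, 1.17, 0.31, 0.0, 0.2, 0.1, 0.5],
[1.57, 1.17, 0.31, 0.0, 0.2, 0.1, 0.5],
[1.57, 1.17, 0.32, 0.0, 0.2, 0.1, 0.5],
[1.57, 1.16, 0.32, 0.1, 0.2, 0.2, 0.5],
```

>>> move_arm:
  series:
    - [1.57,1.18,0.3,0,0.2,0.1,0.5]
    - [1.57,1.18,0.3,0,0.2,0.1,0.5]
    - [1.57,1.18,0.3,0,0.2,0.1,0.5]
    - [1.57,1.18,0.3,0,0.2,0.1,0.5]
    - [1.57,1.18,0.3,0,0.2,0.1,0.5]
    - [1.3,1.0,0.3,0,0.2,0.1,0.5]
    - [0,0,0,0,0,0,0.5]

```text
clock: 21.62
position: [476.3, -359.4, 115.9]
tcp_rot: [[-0.004, 0.292, -0.956], [0.002, -0.956, -0.292], [-1.0, -0.003, 0.003]]
contact_force: [0.5, -1.1, 0.3]
width: 42.5
```

Run:
```python
from h import *
o=st(); R=down(np.radians(107)); print(o["tcp_rot"].round(3)); p=np.array([475.8,-355.6,83]); plan(p,R,4,0.5)
s=vision.snapshot("wrist"); pickle.dump((s,o),open("w12.pkl","wb"))
b,l=blobs(s["pixels"],(18,120,100),(32,255,255),500)
for c,q in b: print(c,q)
for z in(5,40): print(proj(s,[475.8-8*np.cos(1.867)*0,-355.6,z],1))
```

```text
t 21.62 p [ 476.3 -359.4  115.9] F [ 0.5 -1.1  0.3] w 42.5 j [-0.38  0.53 -0.28 -0.   -0.76  0.67]
[[-0.004  0.292 -0.956]
 [ 0.002 -0.956 -0.292]
 [-1.    -0.003  0.003]]
[0.82, -0.09, -0.02, 0.0, 0.0, 0.0, 0.5],
[0.82, -0.09, -0.02, 0.0, 0.1, 0.1, 0.5],
[0.82, -0.09, -0.02, 0.0, 0.0, 0.0, 0.5],
[0.83, -0.1, -0.01, 0.0, 0.1, 0.1, 0.5],
[ 80.1 264. ] [  57  177   54  181 2427]
[315.7 256.6] [ 286  206   60  108 5699]
[ 62.7 365.3] [ 43 333  39  67 955]
[318.1439612  231.52737751]
[317.76699221 257.3370383 ]
```

>>> move_arm:
  series:
    - [0.82,-0.09,0,0,0,0,0.5]
    - [0.82,-0.09,0,0,0,0,0.5]
    - [0.82,-0.09,0,0,0,0,0.5]
    - [0.8,-0.09,0,0,0,0,0.5]
    - [0,0,0,0,0,0,0.7]
    - [0,0,0,0,0,0,0.9]
    - [0,0,0,0,0,0,1]
    - [0,0,0,0,0,0,1]
  force: 60

```text
clock: 22.68
position: [476.9, -354.6, 83.9]
tcp_rot: [[0.001, 0.295, -0.956], [0.0, -0.956, -0.295], [-1.0, 0.0, -0.001]]
contact_force: [0.6, 0.9, -1.0]
width: 11.3
```

Run:
```python
from h import *
o=st(); print(o["tcp_rot"].round(3))
```

```text
t 22.68 p [ 476.9 -354.6   83.9] F [ 0.6  0.9 -1. ] w 11.3 j [-0.37  0.57 -0.31 -0.   -0.68  0.67]
[[ 0.001  0.295 -0.956]
 [ 0.    -0.956 -0.295]
 [-1.     0.    -0.001]]
```

Gripped (11.3 mm). Lifting and travelling over the stand for one measuring look at the seat.

Run:
```python
from h import *
o=monitor.observe(); a=o["position"]+[0,0,120]; plan([600,80,260],down(PSI),10,1,a,o["tcp_rot"])
```

```text
[-0.56, -3.79, -2.46, 1.9, 0.0, 0.0, 1],
[-0.56, -3.87, -2.33, 1.9, 0.0, 0.0, 1],
[-0.56, -3.94, -2.2, 1.9, 0.0, 0.0, 1],
[-0.56, -4.01, -2.07, 1.9, 0.0, 0.0, 1],
[-0.56, -4.08, -1.94, 1.9, 0.0, 0.0, 1],
[-0.56, -4.14, -1.8, 1.9, 0.0, 0.0, 1],
[-0.56, -4.2, -1.66, 1.8, 0.0, 0.0, 1],
[-0.56, -4.25, -1.53, 1.9, 0.0, 0.0, 1],
[-0.56, -4.3, -1.39, 1.8, 0.0, 0.0, 1],
[-0.55, -4.35, -1.25, 1.9, -0.1, 0.0, 1],
```

>>> move_arm:
  series:
    - [-2,0,0,0,0,0,1]
    - [-5,0,0,0,0,0,1]
    - [-5,0,0,0,0,0,1]
    - [0,0,0,0,0,0,1]

```text
clock: 23.18
position: [475.6, -354.4, 205.3]
tcp_rot: [[-0.003, 0.294, -0.956], [0.002, -0.956, -0.294], [-1.0, -0.003, 0.002]]
contact_force: [0.3, -1.0, -2.5]
width: 10.8
```

>>> move_arm:
  series:
    - [-0.55,-3.7,-2.4,1.9,0,0,1]
    - [-0.55,-3.8,-2.3,1.9,0,0,1]
    - [-0.55,-3.9,-2.2,1.9,0,0,1]
    - [-0.55,-4.0,-2.05,1.9,0,0,1]
    - [-0.55,-4.05,-1.9,1.9,0,0,1]
    - [-0.55,-4.1,-1.8,1.9,0,0,1]
    - [-0.55,-4.2,-1.65,1.8,0,0,1]
    - [-0.55,-4.2,-1.5,1.9,0,0,1]
    - [-0.55,-4.0,-1.4,1.8,0,0,1]
    - [-0.55,-3.0,-1.0,1.9,0,0,1]
    - [0,0,0,0,0,0,1]
    - [0,0,0,0,0,0,1]

```text
clock: 24.68
position: [593.8, 71.5, 243.5]
tcp_rot: [[-0.037, -0.049, -0.998], [0.005, -0.999, 0.049], [-0.999, -0.004, 0.037]]
contact_force: [0.4, -0.4, -2.2]
width: 11.1
```

Run:
```python
from h import *
o=st(); print(o["tcp_rot"].round(3)); s=vision.snapshot("wrist"); pickle.dump((s,o),open("w13.pkl","wb"))
print([proj(s,O+x*XH+y*YH+[0,0,41.5],1).round(0).tolist() for x,y in((-45,45),(-45,25),(-45,65),(0,45))])
u,v=proj(s,O-25*XH+30*YH+[0,0,41.5],1).astype(int); u0=min(max(u-110,0),420); v0=max(v-80,0); print("crop",u0,v0)
cv2.imwrite("pics/c13.png",cv2.resize(s["pixels"][v0:v0+160,u0:u0+220],None,fx=3.6,fy=3.6,interpolation=cv2.INTER_CUBIC))
```

```text
t 24.68 p [593.8  71.5 243.5] F [ 0.4 -0.4 -2.2] w 11.1 j [ 0.38  0.4  -0.12 -0.02 -1.08 -0.42]
[[-0.037 -0.049 -0.998]
 [ 0.005 -0.999  0.049]
 [-0.999 -0.004  0.037]]
[[382.0, 133.0], [360.0, 133.0], [403.0, 133.0], [381.0, 181.0]]
crop 254 74
```

View pics/c13.png

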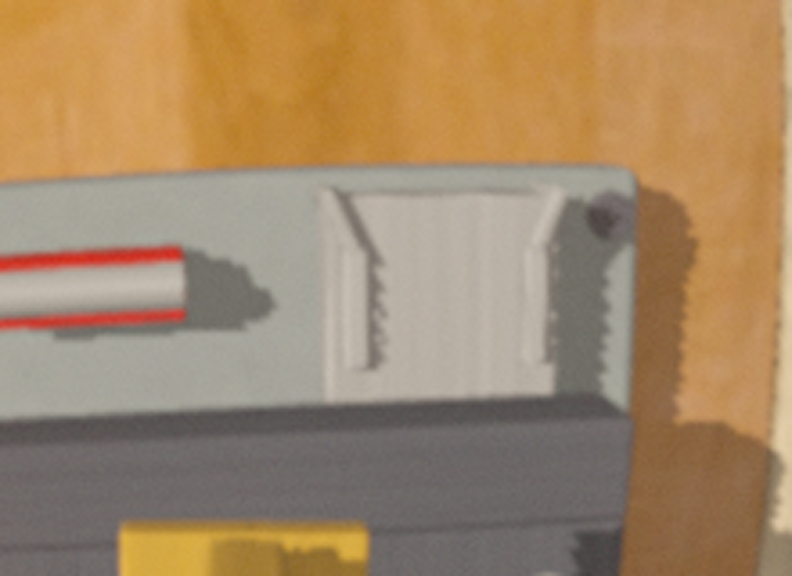

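The crop shows the seat clearly: rail inner edges at crop columns about 370 and 526, rail inner ends at rows 368/362, seat's outer edge at row 190, base's front-right corner (633,168). Compute the seat's midline.

Run:
```python
from h import *
s,o=pickle.load(open("w13.pkl","rb")); f=lambda u,v,z:plane(s,254+u/3.6,74+v/3.6,z,1)
def stand(p): return np.array([(p-O)@XH,(p-O)@YH]).round(1)
for n,u,v,z in [("L in a",367,258,45.5),("L in b",373,366,45.5),("R in a",526,252,45.5),("R in b",525,360,45.5),("end L",350,193,41.5),("end R",540,189,41.5),("corner",634,170,24),("ridge end mid",184,283,44)]:
    p=f(u,v,z); print(n,p.round(1),stand(p))
```

```text
L in a [552.9  33.5  45.5] [-34.1  21.1]
L in b [552.   60.7  45.5] [-6.9 22.8]
R in a [512.5  33.3  45.5] [-35.4  61.5]
R in b [512.6  61.   45.5] [-7.7 62.2]
end L [556.1  17.8  41.5] [-49.8  17.5]
end R [507.6  17.8  41.5] [-51.  66.]
corner [474.8  14.   24. ] [-55.7  98.7]
ridge end mid [597.8  37.7  44. ] [-28.6 -23.6]
```

Run:
```python
from h import *
s,o=pickle.load(open("w13.pkl","rb"))
print("tail mid pred",proj(s,o["position"]+o["tcp_rot"]@[78,16.7,0],1).round(1),"obs col 321.8")
t=pickle.load(open("s0.pkl","rb"))["top"]
for u,v in((279.3,168.3),(278,220)): print(plane(t,u,v,24).round(1))
plan([531.2,-60,140],down(np.radians(89)),9,1)
```

```text
tail mid pred [319.1 221.4] obs col 321.8
[681.4   7.7  24. ]
[474.6   9.9  24. ]
[1.17, 1.5, 0.58, -0.2, 0.2, 0.0, 1],
[1.16, 1.49, 0.59, -0.2, 0.2, 0.0, 1],
[1.16, 1.49, 0.6, -0.2, 0.2, 0.0, 1],
[1.16, 1.49, 0.61, -0.2, 0.3, 0.0, 1],
[1.16, 1.49, 0.62, -0.2, 0.2, 0.0, 1],
[1.16, 1.49, 0.63, -0.2, 0.3, 0.1, 1],
[1.15, 1.48, 0.64, -0.2, 0.2, 0.0, 1],
[1.15, 1.48, 0.64, -0.2, 0.3, 0.1, 1],
[1.15, 1.47, 0.66, -0.2, 0.2, 0.0, 1],
```

>>> move_arm:
  series:
    - [1.15,1.5,0.6,-0.2,0.2,0,1]
    - [1.15,1.5,0.6,-0.2,0.2,0,1]
    - [1.15,1.5,0.6,-0.2,0.2,0,1]
    - [1.15,1.5,0.6,-0.2,0.25,0,1]
    - [1.15,1.5,0.6,-0.2,0.25,0,1]
    - [1.15,1.5,0.65,-0.2,0.25,0,1]
    - [1.15,1.5,0.65,-0.2,0.25,0,1]
    - [1.0,1.4,0.6,-0.2,0.25,0,1]
    - [0.6,0.9,0.5,-0.2,0.2,0,1]
    - [0,0,0,0,0,0,1]
    - [0,0,0,0,0,0,1]

```text
clock: 26.1
position: [525.4, -67.4, 142.8]
tcp_rot: [[-0.005, -0.029, -1.0], [0.003, -1.0, 0.029], [-1.0, -0.003, 0.005]]
contact_force: [-0.3, 0.5, -1.5]
width: 11.2
```

```bash
sed -i 's/^PSI=np.radians(88.4)/PSI=np.radians(89.0)/; s/^O=np.array(\[575.,67,0\])/O=np.array([578.,67,0])/' h.py; sed -i 's/GZ=76.1/GZ=76.1;SX=-21.3;SZ=83.9/' h.py
cat >> h.py <<'E'
def shpose(x,z=41.5): return O+(x+SX)*XH+45*YH+np.array([0,0,z+SZ]),down(PSI)
def ss():
    o=st(); p=o["position"]+o["tcp_rot"]@np.array([SZ,SX,0])-O; q=p@XH,p@YH,p[2]; print("shim origin in stand",np.round(q,1),"R",o["tcp_rot"].round(3).tolist()); return o
E
python3 - <<'E'
from h import *
ss(); lift2()
p,R=shpose(-92,44); print(p.round(1)); plan(p,R,5,1)
E
```

```text
t 26.1 p [525.4 -67.4 142.8] F [-0.3  0.5 -1.5] w 11.2 j [ 0.18  0.4  -0.43 -0.01 -0.74 -0.2 ]
shim origin in stand [-113.7   50.4   58.9] R [[-0.005, -0.029, -1.0], [0.003, -1.0, 0.029], [-1.0, -0.003, 0.005]]
b1 [-0.5, -1.875] 0.99 10.8
b2 [5.0, 5.0] 0.58 -29.8
stripe [-0.125, -1.0] 0.99 9.3
c1 [-0.125, -1.875] 0.94 8.1
c2 [5.0, -1.875] 0.87 6.8
base [0.0, -0.125] 0.99 0.4
[531.  -45.5 127.9]
[0.3, -0.44, -0.1, -0.1, 0.1, 0.0, 1],
[0.3, -0.44, -0.1, -0.1, 0.0, 0.0, 1],
[0.3, -0.44, -0.1, -0.1, 0.1, 0.1, 1],
[0.29, -0.43, -0.11, -0.2, 0.0, 0.0, 1],
[0.3, -0.44, -0.11, -0.1, 0.1, 0.1, 1],
```

>>> move_arm:
  series:
    - [0.3,-0.4,-0.1,0,0.1,0,1]
    - [0.3,-0.4,-0.1,0,0,0,1]
    - [0.3,-0.4,-0.1,0,0.1,0,1]
    - [0.3,-0.4,-0.1,0,0,0,1]
    - [0.25,-0.4,-0.1,0,0,0,1]
    - [0,0,0,0,0,0,1]

```text
clock: 26.9
position: [532.4, -44.4, 127.7]
tcp_rot: [[0.0, -0.026, -1.0], [0.004, -1.0, 0.026], [-1.0, -0.004, -0.0]]
contact_force: [-0.0, 0.1, -2.5]
width: 10.8
```

Run:
```python
from h import *
o=ss(); t=vision.snapshot("side"); print("pred nose L/R, seat mouth",[proj(t,O+x*XH+y*YH+[0,0,z]).round(1).tolist() for x,y,z in((-45,45,41.5),(-45,27,47.5))])
p,R=shpose(-60,43); plan(p,R,5,1)
cv2.imwrite("pics/c14.png",cv2.resize(t["pixels"][135:215,235:335],(750,600),interpolation=cv2.INTER_CUBIC))
```

```text
t 26.9 p [532.4 -44.4 127.7] F [-0.   0.1 -2.5] w 10.8 j [ 0.22  0.43 -0.43 -0.01 -0.71 -0.24]
shim origin in stand [-90.6  43.4  43.9] R [[0.0, -0.026, -1.0], [0.004, -1.0, 0.026], [-1.0, -0.004, -0.0]]
pred nose L/R, seat mouth [[287.6, 175.3], [292.0, 171.4]]
[0.02, -0.62, 0.03, -0.1, 0.0, 0.0, 1],
[0.02, -0.62, 0.03, -0.1, 0.0, 0.1, 1],
[0.02, -0.62, 0.03, -0.1, 0.0, 0.0, 1],
[0.02, -0.62, 0.03, -0.1, 0.0, 0.1, 1],
[0.02, -0.62, 0.03, -0.1, 0.0, 0.0, 1],
```

No pictures are left, so I go on by force and numbers.

>>> move_arm:
  series:
    - [0,-0.5,0,0,0,0,1]
    - [0,-0.5,0.03,0,0,0,1]
    - [0,-0.5,0.03,0,0,0,1]
    - [0,-0.5,0.03,0,0,0,1]
    - [0,0,0,0,0,0,1]

```text
clock: 27.58
position: [532.1, -23.2, 128.3]
tcp_rot: [[0.001, -0.026, -1.0], [0.004, -1.0, 0.026], [-1.0, -0.004, -0.001]]
contact_force: [0.6, 0.8, -2.3]
width: 11.3
```

Run:
```python
from h import *
ss()
p,R=shpose(-50,43); plan(p,R,4,1)
```

```text
t 27.57 p [532.1 -23.2 128.3] F [ 0.6  0.8 -2.3] w 11.3 j [ 0.26  0.43 -0.44 -0.01 -0.71 -0.28]
shim origin in stand [-69.4  44.   44.5] R [[0.001, -0.026, -1.0], [0.004, -1.0, 0.026], [-1.0, -0.004, -0.001]]
[0.04, -0.49, 0.02, -0.1, 0.0, 0.1, 1],
[0.04, -0.49, 0.02, -0.1, 0.0, 0.0, 1],
[0.03, -0.49, 0.02, -0.2, 0.0, 0.1, 1],
[0.04, -0.5, 0.02, -0.1, -0.1, 0.0, 1],
```

>>> move_arm:
  series:
    - [0.1,0,0,-0.1,0,0,1]
    - [0.1,0,0,-0.1,0,0,1]
    - [0.05,0,0,0,0,0,1]
    - [0,0,0,0,0,0,1]

```text
clock: 28.08
position: [532.0, -23.4, 125.5]
tcp_rot: [[0.001, -0.023, -1.0], [0.004, -1.0, 0.023], [-1.0, -0.004, -0.001]]
contact_force: [-0.5, -0.7, -1.7]
width: 11.3
```

Run:
```python
from h import *
ss()
```

```text
t 28.07 p [532.  -23.4 125.5] F [-0.5 -0.7 -1.7] w 11.3 j [ 0.26  0.43 -0.44 -0.01 -0.7  -0.28]
shim origin in stand [-69.6  44.2  41.7] R [[0.001, -0.023, -1.0], [0.004, -1.0, 0.023], [-1.0, -0.004, -0.001]]
```

>>> move_arm:
  series:
    - [0,-0.45,0,0,0,0,1]
    - [0,-0.45,0,0,0,0,1]
    - [0,-0.45,0,0,0,0,1]
    - [0,-0.45,0,0,0,0,1]
    - [0,0,0,0,0,0,1]

```text
clock: 28.7
position: [532.6, -3.9, 125.7]
tcp_rot: [[0.001, -0.023, -1.0], [0.004, -1.0, 0.023], [-1.0, -0.004, -0.001]]
contact_force: [0.6, 0.6, -1.4]
width: 11.1
```

Run:
```python
from h import *
ss()
```

```text
t 28.7 p [532.6  -3.9 125.7] F [ 0.6  0.6 -1.4] w 11.1 j [ 0.3   0.43 -0.44 -0.01 -0.7  -0.31]
shim origin in stand [-50.1  44.   41.9] R [[0.001, -0.023, -1.0], [0.004, -1.0, 0.023], [-1.0, -0.004, -0.001]]
```

>>> move_arm:
  series:
    - [0,-0.45,0,0,0,0,1]
    - [0,-0.45,0,0,0,0,1]
    - [0,-0.45,0,0,0,0,1]
    - [0,-0.45,0,0,0,0,1]
    - [0,-0.45,0,0,0,0,1]
    - [0,-0.45,0,0,0,0,1]
    - [0,0,0,0,0,0,1]

```text
clock: 29.58
position: [533.2, 25.1, 125.8]
tcp_rot: [[0.001, -0.022, -1.0], [0.004, -1.0, 0.022], [-1.0, -0.004, -0.001]]
contact_force: [-0.4, -0.1, -1.6]
width: 11.1
```

Run:
```python
from h import *
ss();lift2()
```

```text
t 29.57 p [533.2  25.1 125.8] F [-0.4 -0.1 -1.6] w 11.1 j [ 0.35  0.43 -0.44 -0.   -0.7  -0.37]
shim origin in stand [-21.   43.8  42. ] R [[0.001, -0.022, -1.0], [0.004, -1.0, 0.022], [-1.0, -0.004, -0.001]]
b1 [-1.75, -2.0] 0.74 12.5
b2 [0.125, 4.5] 0.65 -24.9
stripe [-5.0, -4.625] 0.6 48.5
c1 [0.0, -1.375] 0.45 5.9
c2 [-0.125, -2.0] 0.98 8.4
base [-0.25, 0.25] 0.78 -0.7
```

>>> move_arm:
  series:
    - [0,-0.3,0,0,0,0,1]
    - [0,-0.3,0,0,0,0,1]
    - [0,-0.2,0,0,0,0,1]
    - [0,0,0,0,0,0,1]

```text
clock: 30.12
position: [533.3, 33.3, 125.8]
tcp_rot: [[0.001, -0.023, -1.0], [0.004, -1.0, 0.023], [-1.0, -0.004, -0.001]]
contact_force: [0.4, -0.1, -2.2]
width: 11.2
```

>>> move_arm:
  series:
    - [0,-0.15,0,0,0,0,1]
    - [0,-0.1,0,0,0,0,1]

```text
clock: 30.38
position: [533.3, 35.8, 125.8]
tcp_rot: [[0.001, -0.023, -1.0], [0.004, -1.0, 0.023], [-1.0, -0.004, -0.001]]
contact_force: [0.1, -0.2, -1.5]
width: 10.7
```

>>> move_arm:
  series:
    - [0,-0.1,0,0,0,0,1]
    - [0,-0.1,0,0,0,0,1]

```text
clock: 30.62
position: [533.4, 37.9, 125.8]
tcp_rot: [[0.001, -0.023, -1.0], [0.004, -1.0, 0.023], [-1.0, -0.004, -0.001]]
contact_force: [-0.0, -2.4, -1.0]
width: 11.2
```

>>> move_arm:
  series:
    - [0,-0.1,0,0,0,0,1]

```text
clock: 30.75
position: [533.4, 38.2, 126.0]
tcp_rot: [[0.0, -0.023, -1.0], [0.002, -1.0, 0.023], [-1.0, -0.002, -0.0]]
contact_force: [1.5, -7.1, -1.3]
width: 11.5
```

>>> move_arm:
  series:
    - [0,-0.1,0,0,0,0,1]

```text
clock: 30.88
position: [533.5, 38.2, 126.1]
tcp_rot: [[0.0, -0.023, -1.0], [0.001, -1.0, 0.023], [-1.0, -0.001, -0.0]]
contact_force: [2.4, -5.7, -1.6]
width: 11.0
```

Stop reached as predicted (y 38.2 against 38.5), about 6–7 N. One more push to hold, then ease, seat and release.

>>> move_arm:
  series:
    - [0,-0.1,0,0,0,0,1]
    - [0,-0.1,0,0,0,0,1]

```text
clock: 31.12
position: [533.5, 38.4, 126.2]
tcp_rot: [[-0.001, -0.023, -1.0], [-0.002, -1.0, 0.023], [-1.0, 0.002, 0.001]]
contact_force: [1.4, -4.8, -1.2]
width: 11.2
```

>>> move_arm:
  series:
    - [0.05,0,0,0,0,0,1]
    - [0.05,0,0,0,0,0,1]

```text
clock: 31.38
position: [533.5, 38.2, 125.4]
tcp_rot: [[-0.001, -0.023, -1.0], [-0.002, -1.0, 0.023], [-1.0, 0.002, 0.001]]
contact_force: [-1.0, -1.1, 1.9]
width: 10.8
```

>>> move_arm:
  series:
    - [0,0,0,0,0,0,0.8]
    - [0,0,0,0,0,0,0.65]
    - [0,0,0,0,0,0,0.65]
    - [-1,0,0,0,0,0,0.65]
    - [-2,0,0,0,0,0,0.65]
    - [-4,0,0,0,0,0,0.65]
    - [-3,0,0,0,0,0,0.8]
    - [0,0,0,0,0,0,1]
    - [0,0,0,0,0,0,1]

```text
clock: 32.5
position: [534.3, 39.7, 231.9]
tcp_rot: [[0.004, -0.022, -1.0], [0.0, -1.0, 0.022], [-1.0, -0.0, -0.004]]
contact_force: [0.0, -0.4, 0.2]
width: -0.3
```

Run:
```python
from h import *
o=st(); s=vision.snapshot("wrist"); pickle.dump((s,o),open("w15.pkl","wb"))
b,l=blobs(s["pixels"],(18,120,100),(32,255,255),300)
for c,q in b: print(c,q)
h=lambda x,y,z: proj(s,O+x*XH+y*YH+np.array([0,0,z]),1).round(0).tolist()
print("fin top pred rear/front",h(-46,45,81.5),h(-18,45,81.5),"tail corners",h(-46,27,47.5),h(-46,63,47.5))
# press point: front of the plate, stand (12,45)
p=O+14*XH+45*YH; p[2]=66+10.5+73+12; print(p); plan(p,down(PSI),4,1)
```

```text
t 32.5 p [534.3  39.7 231.9] F [ 0.  -0.4  0.2] w -0.3 j [ 0.38  0.3  -0.32  0.   -0.95 -0.4 ]
[207.3  29.9] [191   0  29  73 870]
[290.9  62.5] [ 251    0   90  137 3211]
[140.1 131.3] [124 100  30  67 760]
[141.5 183. ] [128 166  31  34 387]
[323.  200.3] [ 302  174   43   55 2223]
[159.7 255.4] [139 219  44  85 955]
fin top pred rear/front [323.0, 184.0] [323.0, 220.0] tail corners [302.0, 174.0] [344.0, 174.0]
[533.25118741  81.78322602 161.5       ]
[1.76, -1.05, 0.06, -0.1, -0.1, 0.0, 1],
[1.76, -1.05, 0.06, 0.0, -0.1, 0.0, 1],
[1.76, -1.05, 0.05, -0.1, 0.0, 0.0, 1],
[1.76, -1.06, 0.05, 0.0, -0.1, 0.0, 1],
```

The shim blob's tail edge (cols 302–345, row 174) matches home exactly. Now press the plate with closed fingers.

>>> move_arm:
  series:
    - [0,-1.2,0,0,0,0,1]
    - [0,-1.5,-0.3,0,0,0,1]
    - [1,-1.2,-0.3,0,0,0,1]
    - [2,-0.4,-0.3,0,0,0,1]
    - [2,0,-0.2,0,0,0,1]
    - [1.2,0,0,0,0,0,1]
    - [0,0,0,0,0,0,1]

```text
clock: 33.42
position: [546.3, 88.2, 162.5]
tcp_rot: [[-0.003, -0.019, -1.0], [-0.003, -1.0, 0.019], [-1.0, 0.003, 0.003]]
contact_force: [-0.0, 0.0, 0.4]
width: -0.3
```

>>> move_arm:
  series:
    - [0.5,0,0,0,0,0,1]
    - [0.4,0,0,0,0,0,1]
    - [0.2,0,0,0,0,0,1]
    - [0.1,0,0,0,0,0,1]

```text
clock: 33.92
position: [547.1, 88.6, 151.3]
tcp_rot: [[0.0, -0.019, -1.0], [-0.001, -1.0, 0.019], [-1.0, 0.001, -0.0]]
contact_force: [0.1, -0.5, -0.8]
width: 0.3
```

>>> move_arm:
  series:
    - [0.15,0,0,0,0,0,1]
    - [0.15,0,0,0,0,0,1]

```text
clock: 34.17
position: [547.3, 88.5, 148.6]
tcp_rot: [[0.001, -0.019, -1.0], [-0.001, -1.0, 0.019], [-1.0, 0.001, -0.001]]
contact_force: [-1.4, -0.6, -0.2]
width: 0.1
```

>>> move_arm:
  series:
    - [0.15,0,0,0,0,0,1]
    - [0.15,0,0,0,0,0,1]

```text
clock: 34.42
position: [547.4, 88.5, 146.5]
tcp_rot: [[0.002, -0.018, -1.0], [-0.002, -1.0, 0.018], [-1.0, 0.002, -0.002]]
contact_force: [-2.8, -0.4, 5.7]
width: 0.4
```

>>> move_arm:
  series:
    - [0.12,0,0,0,0,0,1]
    - [0.12,0,0,0,0,0,1]

```text
clock: 34.67
position: [547.4, 88.5, 145.9]
tcp_rot: [[0.002, -0.018, -1.0], [-0.002, -1.0, 0.018], [-1.0, 0.002, -0.002]]
contact_force: [-1.9, 0.1, 5.4]
width: -0.3
```

>>> move_arm:
  series:
    - [0.15,0,0,0,0,0,1]
    - [0.15,0,0,0,0,0,1]

```text
clock: 34.92
position: [547.3, 88.4, 144.8]
tcp_rot: [[0.002, -0.017, -1.0], [-0.003, -1.0, 0.017], [-1.0, 0.003, -0.002]]
contact_force: [-2.1, 0.4, 6.0]
width: -0.1
```

>>> move_arm:
  series:
    - [0.15,0,0,0,0,0,1]
    - [0.15,0,0,0,0,0,1]

```text
clock: 35.17
position: [547.3, 88.4, 144.3]
tcp_rot: [[0.003, -0.016, -1.0], [-0.003, -1.0, 0.016], [-1.0, 0.003, -0.003]]
contact_force: [-4.7, 0.3, 9.6]
width: 0.0
```

Run:
```python
from h import *
st(); lift2()
```

```text
t 35.17 p [547.3  88.4 144.3] F [-4.7  0.3  9.6] w 0.0 j [ 0.45  0.43 -0.37  0.01 -0.76 -0.47]
b1 [3.125, 5.0] 0.6 -30.2
b2 [-0.125, -1.125] 0.99 6.3
stripe [-5.0, -0.75] 0.41 13.1
c1 [0.125, -0.625] 0.76 2.6
c2 [-0.125, -1.25] 0.99 5.3
base [0.125, 0.0] 0.86 -0.1
```

The plate reads 6.3 mm lift (48.3, exactly on the shim) and the force is rising. Brief firm hold, then retreat.

>>> move_arm:
  series:
    - [0.15,0,0,0,0,0,1]
    - [0.12,0,0,0,0,0,1]
    - [0.1,0,0,0,0,0,1]

```text
clock: 35.6
position: [547.2, 88.5, 144.4]
tcp_rot: [[0.004, -0.014, -1.0], [-0.004, -1.0, 0.014], [-1.0, 0.004, -0.004]]
contact_force: [-1.6, -0.5, 4.9]
width: -0.2
```

>>> move_arm:
  series:
    - [-0.5,0,0,0,0,0,1]
    - [-2,0,0,0,0,0,1]
    - [-5,0,0,0,0,0,1]
    - [-5,2,0,0,0,0,1]
    - [-2,5,0,0,0,0,1]
    - [0,5,0,0,0,0,1]
    - [0,4,0,0,0,0,1]
    - [0,0,0,0,0,0,1]
    - [0,0,0,0,0,0,1]

```text
clock: 36.72
position: [545.1, -74.7, 296.6]
tcp_rot: [[0.008, -0.012, -1.0], [-0.005, -1.0, 0.012], [-1.0, 0.005, -0.008]]
contact_force: [0.1, 0.8, 0.0]
width: -0.2
```

Run:
```python
from h import *
o=st(); lift2(); t=vision.snapshot("side"); s=vision.snapshot("wrist"); t0=pickle.load(open("s0.pkl","rb"))["side"]
for n,q in(("side",t),("side0",t0)):
    b,_=blobs(q["pixels"],(18,120,100),(32,255,255),20); print(n,[(c.tolist(),int(a[4])) for c,a in b if 250<c[0]<460 and 130<c[1]<340])
for n,(u,v,h) in dict(tape=(304,213,20),tin=(401,258,20)).items():
    T=t0["pixels"][v-h:v+h,u-h:u+h]; M=cv2.matchTemplate(t["pixels"][v-h-6:v+h+6,u-h-6:u+h+6],T,cv2.TM_CCOEFF_NORMED); print(n,cv2.minMaxLoc(M)[1],np.array(cv2.minMaxLoc(M)[3])-6)
print("shim home pred side: fin top mid",proj(t,O-32*XH+45*YH+[0,0,81.5]),"bar ends pred",[proj(t,[615.9-0.042*d*-1,-236.9+d,7]).round(1).tolist() for d in(-90.5,189.5)])
g=cv2.inRange(cv2.cvtColor(t["pixels"],cv2.COLOR_BGR2GRAY),0,55)[180:260,320:400]; ys,xs=np.nonzero(g); print("dark extent",xs.min()+320,xs.max()+320,ys.min()+180,ys.max()+180)
```

```text
t 36.73 p [545.1 -74.7 296.6] F [0.1 0.8 0. ] w -0.2 j [ 0.16  0.26 -0.2   0.01 -1.11 -0.18]
b1 [-0.125, -1.25] 0.99 7.0
b2 [-0.375, -0.875] 0.75 5.0
stripe [-0.25, -0.75] 0.99 7.2
c1 [0.0, -1.0] 0.93 4.3
c2 [0.125, -1.5] 0.79 6.3
base [0.25, 0.0] 0.86 -0.1
side []
side0 []
tape 0.9974445104598999 [0 0]
tin 0.9987304210662842 [0 0]
shim home pred side: fin top mid [284.17271862 163.99761874] bar ends pred [[384.6, 232.3], [323.7, 180.7]]
dark extent 355 384 209 233
```

Tape and tin are unmoved, the bar is where it was laid, and the plate reads about 6.3–7. I'll press once more, more firmly, to confirm it is truly resting on the shim.

>>> move_arm:
  series:
    - [0,-5,0,0,0,0,1]
    - [0,-5,0,0,0,0,1]
    - [3,-4,0,0,0,0,1]
    - [5,-1.5,0,0,0,0,1]
    - [4,0,0,0,0,0,1]
    - [1,0,0,0,0,0,1]
    - [0,0,0,0,0,0,1]

```text
clock: 37.75
position: [549.5, 92.6, 164.3]
tcp_rot: [[0.014, 0.0, -1.0], [-0.003, -1.0, -0.0], [-1.0, 0.004, -0.014]]
contact_force: [-0.7, -0.2, 0.3]
width: -0.3
```

>>> move_arm:
  series:
    - [0.6,0.3,0,0,0,0,1]
    - [0.5,0.2,0,0,0,0,1]
    - [0.4,0,0,0,0,0,1]
    - [0.2,0,0,0,0,0,1]
    - [0.1,0,0,0,0,0,1]

```text
clock: 38.38
position: [551.9, 87.3, 149.7]
tcp_rot: [[0.022, -0.001, -1.0], [-0.0, -1.0, 0.001], [-1.0, 0.0, -0.022]]
contact_force: [0.8, 0.5, -0.4]
width: 0.8
```

>>> move_arm:
  series:
    - [0.25,0,0,0,0,0,1]
    - [0.25,0,0,0,0,0,1]

```text
clock: 38.62
position: [552.2, 87.3, 144.7]
tcp_rot: [[0.022, -0.001, -1.0], [-0.0, -1.0, 0.001], [-1.0, 0.0, -0.022]]
contact_force: [-0.2, 0.6, 0.4]
width: -0.1
```

>>> move_arm:
  series:
    - [0.3,0,0,0,0,0,1]
    - [0.3,0,0,0,0,0,1]

```text
clock: 38.88
position: [552.3, 87.5, 144.1]
tcp_rot: [[0.022, 0.002, -1.0], [-0.002, -1.0, -0.002], [-1.0, 0.002, -0.022]]
contact_force: [-9.7, 0.9, 22.1]
width: -0.1
```

22 N with no further descent (144.1), so the plate sits on the shim. Retreat and final check.

>>> move_arm:
  series:
    - [0.1,0,0,0,0,0,1]
    - [-0.5,0,0,0,0,0,1]
    - [-2,0,0,0,0,0,1]
    - [-5,0,0,0,0,0,1]
    - [-5,0,0,0,0,0,1]
    - [-3,2,0,0,0,0,1]
    - [0,4,0,0,0,0,1]
    - [0,2,0,0,0,0,1]
    - [0,0,0,0,0,0,1]
    - [0,0,0,0,0,0,1]

```text
clock: 40.12
position: [549.6, 6.7, 304.3]
tcp_rot: [[0.024, 0.004, -1.0], [-0.003, -1.0, -0.004], [-1.0, 0.003, -0.024]]
contact_force: [0.1, -0.8, -0.4]
width: -0.3
```

Run:
```python
from h import *
o=st(); s=vision.snapshot("wrist"); lift2()
h=lambda x,y,z: proj(s,O+x*XH+y*YH+np.array([0,0,z]),1).round(0).tolist()
b,_=blobs(s["pixels"],(18,120,100),(32,255,255),300)
for c,q in b: print(c,q)
print("home pred: tail corners",h(-46,27,47.5),h(-46,63,47.5),"fin top",h(-46,45,81.5),h(-18,45,81.5))
```

```text
t 40.12 p [549.6   6.7 304.3] F [ 0.1 -0.8 -0.4] w -0.3 j [ 0.31  0.25 -0.19  0.01 -1.11 -0.31]
b1 [-0.125, -1.125] 0.99 6.3
b2 [-0.125, -1.0] 0.98 5.6
stripe [-0.25, -0.75] 0.99 7.2
c1 [0.0, -1.0] 0.93 4.3
c2 [-0.125, -1.25] 0.99 5.3
base [0.125, 0.0] 0.86 -0.1
[244.4  47. ] [218  20  42  61 964]
[315.7 100.8] [ 285   55   73  103 1948]
[183.9 123. ] [ 169   77   31  101 1871]
[340.7 209.6] [ 325  189   34   42 1299]
[197.4 242.8] [182 220  29  49 506]
home pred: tail corners [325.0, 190.0] [358.0, 191.0] fin top [343.0, 199.0] [342.0, 225.0]
```

Everything agrees: the shim is home and the plate lift is about 6.3 mm.

```bash
python3 -c "
from bench import ticket; print(ticket.hand_in())"
```

```text
the job is handed in; nothing more can be done
None
```

The job is done and handed in at about 40 s; no verdict was reported.

**What I did:**
- I levered the plate's front edge up about 10.5 mm with the bar over the fulcrum.
- I laid the bar back on the bench at x about 616, with its toe about 60 mm clear of the stand.
- I slid the small brass shim down its guides onto the stop, with about 5–7 N at the wrist.
- I pressed the plate down until it stopped moving. A second press confirmed it: 22 N gave no further descent.

**Last checks:**
- **Shim:** its tail edge appeared within about 1 px of where it should be when home.
- **Plate:** the two front bolts gave a lift of 6.3 and 5.6 mm, against 6.3 expected. The label stripe read 7.2 and the edge patches 4.3–5.3, but those are cruder measures.
- **Tape and tin:** no image shift when last compared, just before the second press.
- **Bar:** its dark grip was where I laid it at that same check. Its height was judged only from the bench contact when I released it.

**Weak points:**
- **Stand position:** my first estimate was about 3 mm off sideways. I corrected it before the shim went in.
- **Picture limit:** it was reached before the shim insertion, so I did that step by force readings and measured pixels.
- **Bar load:** the bar's force on the plate was never measured directly, only inferred from about 5–8 N at the grip.

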